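Put the calibration weights back in their blocks

ROBOT

A 6-joint arm with a two-finger parallel gripper is mounted at the origin on a cart in front of the work surface, level with it; the furniture and walls round the work are solid. World frame = base frame: x ahead of the robot, y to its left, z up, the work surface at z = 0. Lengths are in m, angles in rad, forces in N, time in s.
With the tool pointing down it reaches from about 0.225 to 0.875 m from the base axis. Payload 3.4 kg.
Tool frame: the origin (TCP) lies at the very end of the fingers, on their centre line; the grasp point (between the pads) lies 19 mm behind it (manip.pinch_z is the distance from the TCP to the grasp point, in m); z points along the fingers, y is the line along which they close (so a half turn about z gives the same grasp; the last joint's range is limited). The gripper opens to 85 mm and grips with 20 to 120 N. Pads are 22 mm wide; open, the fingers measure 114 mm over their backs; the gripper's body (76 mm by 85 mm) begins 54 mm behind the grasp point. The pads swing forward as they close: fully open they stand 13 mm farther back than shut.
Start: joints at [1.189, 0.276, 1.505, -0, 1.361, -0.121], TCP at [0.148, 0.556, 0.231] pointing down, gripper open.
Joint ranges: [-2.89, 2.89], [-0.75, 2.08], [0.22, 2.7], [-1.18, 4.32], [0.11, 2.71], [-2.7, 2.7]. Speed limits (rad/s): [2.57, 2.57, 3.14, 3.14, 3.14, 3.14].

INTERFACE

Orientations are given as a unit quaternion [w, x, y, z].
In Python, from rig import manip gives the robot as it stands. The module is installed in compiled form; this text tells all that it offers.
- The arm moves only by the shell command python3 -m jog 'ROWS' [FORCE]. ROWS is JSON, a list of rows, each an object of numbers: "dx", "dy", "dz": the shift along the tool's x, y, z each as a share of 25 cm, from -1 to 1; "ax", "ay", "az": the turn, a rotation vector about the tool's x, y, z each as a share of 90 degrees, from -1 to 1; "grip": the opening, from -1 (shut) to 1 (fully open), so that 0 is half open. A call has 1 to 5 rows; each row is the pose to reach, as a shift and turn from the pose commanded when the call began, along the tool's axes at that moment; what a row does not reach only later rows make up. A row lasts 1/12 s, in which the tool goes at most 41.7 mm and 7.16 degrees, less where a joint would pass 70% of its speed; a pose out of reach is approached as far as the arm can. A call with a number of a shift or a turn outside -1 to 1 is refused whole. A call with a gripper value outside its range is refused whole. The fingers move at their own pace and stop on an object; FORCE is the grip in N (left out, the last holds). Time passes only in rows, so rows that repeat a pose let the fingers close. It gives the time, the measured TCP pose, the force, the opening and the grip force at its end, in the units of the state.
- manip.get_state(): the state, without advancing time (a new reading comes with each control period).
- manip.get_image(name): name is "scene" or "top" or "wrist"; returns a dict with "img" (420x560x3 uint8, red, green, blue), "mtx" (3x3 intrinsics, pixels), "world_to_cam" (4x4, takes a point from world to camera coordinates); the wrist camera has in their place "T_tool_cam" (4x4, takes a point from camera to tool coordinates, whose origin is the TCP and whose axes are the flange's). Camera axes: x right, y down, z forward; pixel columns grow to the right and rows downward; lengths in m; the calibration is good to about 2 mm. The wrist camera is an equidistant fisheye: a pixel r from the principal point sees the ray r / f radians off the axis. A picture is of the moment at which its call begins: read the wrist's pose just before it. There is no depth.
- manip.sign_off(): hands the job in; it is judged then, once.
The state is a dict: "clock": time; "qpos": joint angles; "qd": joint speeds; "effort": joint torques, N m; "position": TCP position; "ee_rot": TCP orientation; "contact_force": force on the tool from outside, world axes, zero at the start; "moment": the same for the moment, N m; "width": finger opening in m; "gripper_force": force on a finger pad.
Only numpy, scipy, OpenCV 4.12 (cv2) and the standard library are available. Lean on these libraries where they do the work, as an engineer would, in place of code of your own. Each camera call takes 0.05 s, during which the arm holds its last target. There are 200 camera calls.

TASK

The balance check is done: put the four round steel weights away, one after another, each upright and flat on the floor of the wooden block's well made for its size (the smallest weight in the smallest well, and so on up to the largest in the largest). Set each one down in its well rather than dropping it, and leave the two square weights where they stand.

Things in the scene. Friction and masses are not known exactly. Their poses are not given: they have to be found in the camera images.
- weight_round_24: The smallest of the four round bare-steel weights, loose, standing upright, about 80 g: a disc 24 mm in diameter and 18 mm high. On top, on the axis, a knob to grip: a neck 10 mm in diameter from 18 to 24 mm height, then a plain round head 16 mm in diameter from 24 to 44 mm height. Origin: centre of the underside, z up along the axis.
- weight_round_36: The second smallest of the four round bare-steel weights, loose, standing upright, about 160 g: a disc 36 mm in diameter and 18 mm high. On top, on the axis, a knob to grip: a neck 10 mm in diameter from 18 to 24 mm height, then a plain round head 16 mm in diameter from 24 to 44 mm height. Origin: centre of the underside, z up along the axis.
- weight_round_48: The second largest of the four round bare-steel weights, loose, standing upright, about 280 g: a disc 48 mm in diameter and 18 mm high. On top, on the axis, a knob to grip: a neck 10 mm in diameter from 18 to 24 mm height, then a plain round head 16 mm in diameter from 24 to 44 mm height. Origin: centre of the underside, z up along the axis.
- weight_round_60: The largest of the four round bare-steel weights, loose, standing upright, about 450 g: a disc 60 mm in diameter and 18 mm high. On top, on the axis, a knob to grip: a neck 10 mm in diameter from 18 to 24 mm height, then a plain round head 16 mm in diameter from 24 to 44 mm height. Origin: centre of the underside, z up along the axis.
- weight_square_40: A square bare-steel weight of another set, loose, about 240 g, to be left alone: a body 40 x 40 mm seen from above and 18 mm high. On top, on the axis, a knob to grip: a neck 10 mm in diameter from 18 to 24 mm height, then a plain round head 16 mm in diameter from 24 to 44 mm height. Origin: centre of the underside, z up along the axis.
- weight_square_52: A square bare-steel weight of another set, loose, about 400 g, to be left alone: a body 52 x 52 mm seen from above and 18 mm high. On top, on the axis, a knob to grip: a neck 10 mm in diameter from 18 to 24 mm height, then a plain round head 16 mm in diameter from 24 to 44 mm height. Origin: centre of the underside, z up along the axis.
- block_40: Pale wooden block, fixed to the worktop, 92 x 92 mm and 16 mm high, with a round well 40 mm in diameter and 10 mm deep in the middle of its top (well floor 6 mm above the worktop, lined with grey felt): the smallest of the four wells, 16 mm wider than its weight, the smallest round one (24 mm). Origin: centre of the block's underside, under the middle of the well, z up.
- block_52: Pale wooden block, fixed to the worktop, 92 x 92 mm and 16 mm high, with a round well 52 mm in diameter and 10 mm deep in the middle of its top (well floor 6 mm above the worktop, lined with grey felt): the second smallest of the four wells, 16 mm wider than its weight, the second smallest round one (36 mm). Origin: centre of the block's underside, under the middle of the well, z up.
- block_64: Pale wooden block, fixed to the worktop, 92 x 92 mm and 16 mm high, with a round well 64 mm in diameter and 10 mm deep in the middle of its top (well floor 6 mm above the worktop, lined with grey felt): the second largest of the four wells, 16 mm wider than its weight, the second largest round one (48 mm). Origin: centre of the block's underside, under the middle of the well, z up.
- block_76: Pale wooden block, fixed to the worktop, 92 x 92 mm and 16 mm high, with a round well 76 mm in diameter and 10 mm deep in the middle of its top (well floor 6 mm above the worktop, lined with grey felt): the largest of the four wells, 16 mm wider than its weight, the largest round one (60 mm). Origin: centre of the block's underside, under the middle of the well, z up.
Things that resemble listed ones, but are neither listed nor needed, are in the scene too. What is shaped like the weight_round_24 but green or orange is not meant.

How it is judged:
At the end, for the whole second after the job is handed in: Each round weight stands in the well of its own size rank: axis within 12 mm of the well's middle, underside within 3 mm of the well floor, upright within 0.08 rad, at rest and released; both square weights stand within 15 mm of where they began (horizontal distance between weight_round_24 and block_40 below 0.012 m and z of weight_round_24 in the frame of block_40 below 0.009 m and angle between each of weight_round_24, weight_round_36, weight_round_48, weight_round_60, weight_square_40, weight_square_52's own z axis and vertical below 0.08 rad and linear speed of each of weight_round_24, weight_round_36, weight_round_48, weight_round_60 below 0.02 m/s and contact force between the fingers and weight_round_24 below 0.1 N and horizontal distance between weight_round_36 and block_52 below 0.012 m and z of weight_round_36 in the frame of block_52 below 0.009 m and contact force between the fingers and weight_round_36 below 0.1 N and horizontal distance between weight_round_48 and block_64 below 0.012 m and z of weight_round_48 in the frame of block_64 below 0.009 m and contact force between the fingers and weight_round_48 below 0.1 N and horizontal distance between weight_round_60 and block_76 below 0.012 m and z of weight_round_60 in the frame of block_76 below 0.009 m and contact force between the fingers and weight_round_60 below 0.1 N and distance of each of weight_square_40, weight_square_52 from where it was at the start of the episode below 0.015 m); the robot touches nothing.
It fails at once if a round weight let go more than 15 mm above the floor of its well ((horizontal distance between weight_round_24 and block_40 below 0.03 m and z of weight_round_24 in the frame of block_40 above 0.021 m and contact force between the fingers and weight_round_24 below 0.05 N) or (horizontal distance between weight_round_36 and block_52 below 0.03 m and z of weight_round_36 in the frame of block_52 above 0.021 m and contact force between the fingers and weight_round_36 below 0.05 N) or (horizontal distance between weight_round_48 and block_64 below 0.03 m and z of weight_round_48 in the frame of block_64 above 0.021 m and contact force between the fingers and weight_round_48 below 0.05 N) or (horizontal distance between weight_round_60 and block_76 below 0.03 m and z of weight_round_60 in the frame of block_76 above 0.021 m and contact force between the fingers and weight_round_60 below 0.05 N)).
It fails at once if a square weight disturbed (moved over 15 mm or tipped) ((distance of weight_square_40 from where it was at the start of the episode above 0.015 m or angle between weight_square_40's own z axis and vertical above 0.3 rad) or (distance of weight_square_52 from where it was at the start of the episode above 0.015 m or angle between weight_square_52's own z axis and vertical above 0.3 rad)).
It also fails if it takes over 88 s, if anything falls off the work surface, if the arm or the gripper's body presses on something with over 40 N, if the wrist force passes 120 N, or if a joint passes its speed limit or range.

## Working session

There is one attempt and no reset: what is moved stays moved. The work goes in short steps, Python scripts to look and compute and a shell command to move; the robot and the scene stay as the last step left them, time stands still between calls to the robot, and variables do not carry over. Pictures are saved under pics/ and viewed, at most 14 in all, crops included, and the job is handed in when it is done.

```bash
mkdir -p pics; python3 - <<'E'
from rig import manip
import cv2,json,numpy as np
s=manip.get_state();print({k:np.round(v,4).tolist() for k,v in s.items()}, manip.pinch_z)
for n in ("top","scene"):
    d=manip.get_image(n);cv2.imwrite(f"pics/{n}0.png",d["img"][:,:,::-1]);np.savez(f"{n}0.npz",**d)
    print(n,np.round(d["mtx"],1).tolist(),np.round(d["world_to_cam"],3).tolist())
E
```

```text
{'clock': 0.0, 'qpos': [1.189, 0.2766, 1.5061, -0.0, 1.3607, -0.121], 'qd': [0.001, 0.0003, -0.0016, 0.0, -0.0011, -0.0], 'effort': [-0.0008, -41.6782, -24.5799, -0.0001, 0.0116, 0.0], 'position': [0.1481, 0.5551, 0.2304], 'ee_rot': [-0.0002, 0.13, 0.9915, -0.0009], 'contact_force': [0.3249, -0.0364, -0.187], 'moment': [-0.018, -0.0556, -0.033], 'gripper_force': 0.0, 'width': 0.0851} 0.0187
top [[432.7, 0.0, 272.5], [0.0, 432.7, 205.8], [0.0, 0.0, 1.0]] [[-0.004, -1.0, 0.02, -0.105], [-0.984, 0.0, -0.18, 0.504], [0.18, -0.021, -0.983, 0.885], [0.0, 0.0, 0.0, 1.0]]
scene [[472.2, 0.0, 282.8], [0.0, 472.2, 210.5], [0.0, 0.0, 1.0]] [[0.811, -0.585, 0.002, -0.475], [-0.452, -0.629, -0.633, 0.186], [0.372, 0.512, -0.774, 0.836], [0.0, 0.0, 0.0, 1.0]]
```

View pics/top0.png

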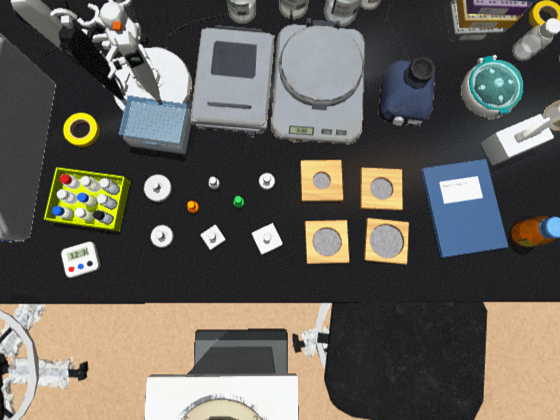

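View pics/scene0.png

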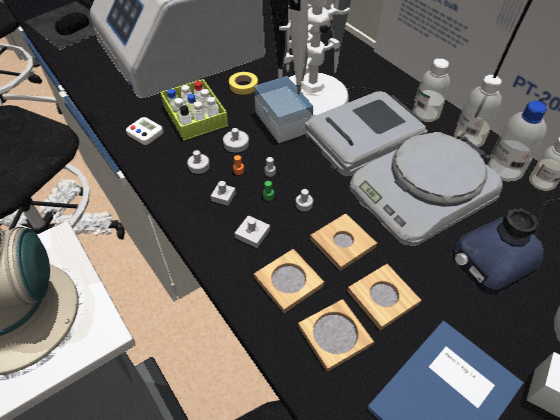

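The top view shows round weights near px (158,188) large, (162,236), (213,183) smallest and (267,181); squares at (212,237) and (267,238). Wells by size are at (321,181), (382,188), (327,242) and (387,240). The scene view shows the same layout. Next I'll look at enlarged crops.

```bash
python3 - <<'E'
import cv2,numpy as np
t=cv2.imread("pics/top0.png")[155:270,135:300];s=cv2.imread("pics/scene0.png")[118:250,180:320]
cv2.imwrite("pics/c1.png",np.vstack([cv2.resize(t,(460,320),interpolation=cv2.INTER_CUBIC)[:290]]));
a=cv2.resize(t,None,fx=2.4,fy=2.4,interpolation=cv2.INTER_CUBIC);b=cv2.resize(s,None,fx=2.8,fy=2.8,interpolation=cv2.INTER_CUBIC)
h=max(a.shape[0],b.shape[0]);p=lambda x:cv2.copyMakeBorder(x,0,h-x.shape[0],0,4,cv2.BORDER_CONSTANT)
cv2.imwrite("pics/c2.png",np.hstack([p(a),p(b)]))
for n,roi in (("top",(135,155,165,110)),("scene",(180,118,140,132))):
    im=cv2.imread(f"pics/{n}0.png");x,y,w,h=roi;hsv=cv2.cvtColor(im,cv2.COLOR_BGR2HSV)[y:y+h,x:x+w]
    m=((hsv[...,2]>90)&(hsv[...,1]<70)).astype(np.uint8)
    k,l,st,c=cv2.connectedComponentsWithStats(m)
    for i in range(1,k):
        if st[i,4]>20: print(n,st[i].tolist(),np.round(c[i]+[x,y],1),hsv[l==i][:,2].mean().round())
    hsv=cv2.cvtColor(im,cv2.COLOR_BGR2HSV);
    roi=(295,150,125,120) if n=="top" else (250,210,180,160)
    x,y,w,h=roi;q=hsv[y:y+h,x:x+w]
    m=((q[...,1]<60)&(q[...,2]>70)).astype(np.uint8)
    k,l,st,c=cv2.connectedComponentsWithStats(m)
    for i in range(1,k):
        if st[i,4]>60: print(n,"felt",st[i].tolist(),np.round(c[i]+[x,y],1))
E
```

```text
top [9, 19, 27, 28, 580] [157.  187.4] 218.0
top [124, 18, 16, 17, 210] [266.4 180.5] 206.0
top [73, 21, 12, 13, 103] [213.3 182. ] 175.0
top [117, 68, 31, 32, 603] [266.7 238.4] 230.0
top [15, 70, 23, 23, 397] [161.3 235.7] 215.0
top [65, 70, 25, 25, 364] [212.4 236.7] 220.0
top felt [18, 23, 17, 16, 210] [321.1 180.3]
top felt [76, 28, 21, 21, 354] [381.  188.3]
top felt [75, 75, 33, 33, 854] [386.1 240.8]
top felt [18, 78, 28, 28, 612] [326.4 241.5]
scene [0, 0, 12, 8, 73] [185.3 120.7] 169.0
scene [84, 0, 56, 28, 958] [293.1 127.2] 114.0
scene [43, 10, 26, 20, 354] [235.3 138.5] 196.0
scene [7, 32, 22, 21, 275] [197.4 160.7] 188.0
scene [86, 39, 8, 6, 36] [269.3 159.2] 190.0
scene [85, 47, 11, 8, 51] [269.7 168.7] 136.0
scene [30, 63, 26, 21, 278] [222.6 191.3] 191.0
scene [121, 71, 8, 6, 39] [304.4 191.4] 196.0
scene [116, 76, 18, 13, 149] [304.  200.9] 173.0
scene [55, 98, 35, 28, 545] [252.1 229.2] 206.0
scene felt [119, 0, 61, 36, 1485] [406.  224.3]
scene felt [0, 6, 20, 32, 424] [257.4 230.9]
scene felt [84, 24, 19, 14, 208] [342.9 240.1]
scene felt [22, 56, 34, 27, 715] [288.3 279. ]
scene felt [120, 74, 28, 23, 500] [383.5 294.8]
scene felt [63, 104, 44, 40, 1350] [334.9 333.6]
```

View pics/c2.png

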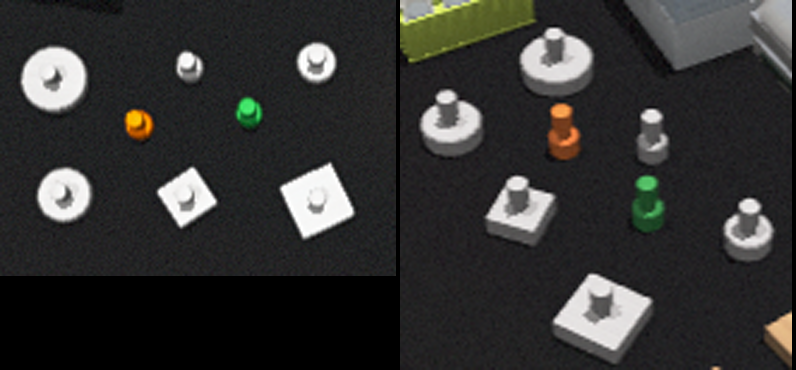

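The crop confirms each weight's size and shows the head tops. In scene px they are at about w60 (235.4,129.8), w48 (196.8,151.9), w24 (269.3,159.2) and w36 (304.4,191.4). In top px they are at (156.3,184.6), (160,234.2), (212.9,180) and (266.7,180.8).

```bash
cat > h.py <<'E'
import numpy as np,cv2
def cam(n):
    d=np.load(f"{n}0.npz");return d["mtx"],d["world_to_cam"]
def ray(n,p):
    K,T=cam(n);R=T[:3,:3];v=R.T@np.linalg.solve(K,[*p,1]);return -R.T@T[:3,3],v/np.linalg.norm(v)
def plane(n,p,z):
    o,v=ray(n,p);return o+v*(z-o[2])/v[2]
def tri(rs):
    A=sum(np.eye(3)-np.outer(v,v) for o,v in rs);b=sum((np.eye(3)-np.outer(v,v))@o for o,v in rs);return np.linalg.solve(A,b)
E
python3 - <<'E'
from h import *
T=dict(w60=(156.3,184.6),w48=(160,234.2),w24=(212.9,180),w36=(266.7,180.8),b40=(321.1,180.3),b52=(381,188.3),b64=(326.4,241.5),b76=(386.1,240.8))
S=dict(w60=(235.4,129.8),w48=(196.8,151.9),w24=(269.3,159.2),w36=(304.4,191.4),b40=(342.9,240.1),b52=(383.5,294.8),b64=(288.3,279),b76=(334.9,333.6))
for k in T:
    z=.044 if k[0]=='w' else .006
    print(k,tri([ray("top",T[k]),ray("scene",S[k])]).round(4),plane("top",T[k],z).round(4),plane("scene",S[k],z).round(4))
for k,p in dict(w60=(157,187.4),w48=(161.3,235.7),w24=(213.3,182),w36=(266.4,180.5),s40=(212.4,236.7),s52=(266.7,238.4)).items():print("disc",k,plane("top",p,.018).round(4))
# wood hulls
for n,roi in (("top",(295,150,125,120)),("scene",(250,210,180,170))):
    im=cv2.imread(f"pics/{n}0.png");hsv=cv2.cvtColor(im,cv2.COLOR_BGR2HSV);x,y,w,h=roi
    m=cv2.inRange(hsv,(8,60,110),(28,255,255))[y:y+h,x:x+w]
    for c in cv2.findContours(m,cv2.RETR_EXTERNAL,2)[0]:
        if cv2.contourArea(c)>900:
            M=cv2.moments(cv2.convexHull(c));p=(x+M["m10"]/M["m00"],y+M["m01"]/M["m00"])
            q=cv2.minAreaRect(c);print(n,np.round(p,1),plane(n,p,.012).round(4),np.round(q[1],1),round(q[2]))
E
```

```text
w60 [0.5525 0.1445 0.0466] [0.5507 0.146  0.044 ] [0.5564 0.1465 0.044 ]
w48 [0.4448 0.1318 0.0471] [0.4427 0.1335 0.044 ] [0.4487 0.134  0.044 ]
w24 [0.5631 0.0231 0.0439] [0.5611 0.0239 0.044 ] [0.5651 0.0225 0.044 ]
w36 [ 0.564  -0.0955  0.0454] [ 0.5594 -0.0932  0.044 ] [ 0.5702 -0.0959  0.044 ]
b40 [ 0.571 -0.218  0.01 ] [ 0.57   -0.2175  0.006 ] [ 0.5755 -0.2166  0.006 ]
b52 [ 0.5521 -0.3536  0.0102] [ 0.5514 -0.3538  0.006 ] [ 0.556  -0.3529  0.006 ]
b64 [ 0.4319 -0.2263  0.0095] [ 0.4302 -0.2259  0.006 ] [ 0.4353 -0.2253  0.006 ]
b76 [ 0.4331 -0.3594  0.0092] [ 0.4315 -0.3593  0.006 ] [ 0.4363 -0.3591  0.006 ]
disc w60 [0.5504 0.1508 0.018 ]
disc w48 [0.4424 0.1367 0.018 ]
disc w24 [0.5629 0.026  0.018 ]
disc w36 [ 0.5664 -0.0928  0.018 ]
disc s40 [0.44   0.0255 0.018 ]
disc s52 [ 0.4361 -0.0932  0.018 ]
top [326.7 241.5] [ 0.4296 -0.2257  0.012 ] [43.2 42.7] 87
top [386.6 240.8] [ 0.4309 -0.3587  0.012 ] [44.  42.6] 6
top [381.4 188.2] [ 0.5502 -0.353   0.012 ] [42. 41.] 90
top [321.2 179.9] [ 0.5693 -0.217   0.012 ] [40. 42.] 90
scene [335.1 333. ] [ 0.4351 -0.3603  0.012 ] [55.1 55.9] 60
scene [384.1 294.3] [ 0.5544 -0.3546  0.012 ] [57.5 47.6] 50
scene [288.3 278.3] [ 0.4339 -0.227   0.012 ] [47.4 53. ] 56
scene [343.2 239.3] [ 0.5739 -0.2184  0.012 ] [51.6 42.6] 46
```

The two views agree within about 4 mm, and the measured heights are plausible: heads at 0.044–0.047 and felt at about 0.009. Next I'll turn the tool square and move toward the weights.

```bash
python3 -m jog '[{"dx":-0.8,"dy":-0.45,"az":-0.166},{"dx":-0.8,"dy":-0.45,"az":-0.166},{"dx":-0.8,"dy":-0.45,"az":-0.166},{"dx":-0.8,"dy":-0.45,"az":-0.166},{"dx":-0.8,"dy":-0.45,"az":-0.166}]' 40
python3 -c "
from rig import manip;s=manip.get_state();print(s['position'],s['ee_rot'],s['qpos'])"
```

```text
[0.14809826 0.55510881 0.23052561] [-2.11189825e-04  1.30035848e-01  9.91508938e-01 -8.11671158e-04] [ 1.18898295e+00  2.76541752e-01  1.50599379e+00  5.38383790e-06
  1.36073450e+00 -1.21004143e-01]schema error: expected keys dx, dy, dz, ax, ay, az, grip
```

```bash
python3 -m jog '[{"dx":-0.8,"dy":-0.45,"dz":0,"ax":0,"ay":0,"az":-0.166,"grip":1},{"dx":-0.8,"dy":-0.45,"dz":0,"ax":0,"ay":0,"az":-0.166,"grip":1},{"dx":-0.8,"dy":-0.45,"dz":0,"ax":0,"ay":0,"az":-0.166,"grip":1},{"dx":-0.8,"dy":-0.45,"dz":0,"ax":0,"ay":0,"az":-0.166,"grip":1},{"dx":-0.8,"dy":-0.45,"dz":0,"ax":0,"ay":0,"az":-0.166,"grip":1}]' 40
python3 -c "
from rig import manip;s=manip.get_state();print(s['position'],s['ee_rot'],s['qpos'])"
```

```text
clock: 0.52
position: [0.2941, 0.4124, 0.231]
ee_rot: [-0.0, -0.001, 1.0, -0.0]
contact_force: [0.8, 0.3, -0.4]
width: 0.0854
gripper_force: 0.0
[0.29405526 0.4123938  0.23095023] [-1.99079753e-04 -5.03424610e-04  9.99999826e-01 -2.35636076e-04] [ 8.13941498e-01  1.73072422e-01  1.64502408e+00 -3.55171745e-05
  1.32411214e+00 -7.57852995e-01]
```

```bash
python3 -m jog '[{"dx":-0.39,"dy":-0.7,"dz":0,"ax":0,"ay":0,"az":0,"grip":0},{"dx":-0.39,"dy":-0.7,"dz":0,"ax":0,"ay":0,"az":0,"grip":0},{"dx":-0.39,"dy":-0.7,"dz":0,"ax":0,"ay":0,"az":0,"grip":0},{"dx":-0.39,"dy":-0.7,"dz":0,"ax":0,"ay":0,"az":0,"grip":0},{"dx":-0.39,"dy":-0.7,"dz":0,"ax":0,"ay":0,"az":0,"grip":0}]' 40 >/dev/null
python3 -m jog '[{"dx":-0.39,"dy":-0.7,"dz":0,"ax":0,"ay":0,"az":0,"grip":0},{"dx":-0.39,"dy":-0.7,"dz":0,"ax":0,"ay":0,"az":0,"grip":0},{"dx":-0.39,"dy":-0.7,"dz":0,"ax":0,"ay":0,"az":0,"grip":0},{"dx":-0.39,"dy":-0.7,"dz":0,"ax":0,"ay":0,"az":0,"grip":0},{"dx":-0.39,"dy":-0.7,"dz":0,"ax":0,"ay":0,"az":0,"grip":0}]' 
python3 -m jog '[{"dx":0,"dy":0,"dz":0,"ax":0,"ay":0,"az":0,"grip":0},{"dx":0,"dy":0,"dz":0,"ax":0,"ay":0,"az":0,"grip":0},{"dx":0,"dy":0,"dz":0,"ax":0,"ay":0,"az":0,"grip":0}]' >/dev/null
cat >> h.py <<'E'
def wsnap(k):
    from rig import manip
    s=manip.get_state();d=manip.get_image("wrist")
    cv2.imwrite(f"pics/w{k}.png",d["img"][:,:,::-1]);np.savez(f"w{k}.npz",p=s["position"],q=s["ee_rot"],K=d["mtx"],T=d["T_tool_cam"])
    print(s["clock"],s["position"].round(4),s["ee_rot"].round(4),d["mtx"].round(1).tolist(),d["T_tool_cam"].round(3).tolist())
def wray(k,p):
    from scipy.spatial.transform import Rotation as R
    d=np.load(f"w{k}.npz");K=d["K"];a=(np.array(p)-K[:2,2])/[K[0,0],K[1,1]];r=np.hypot(*a)
    v=np.array([*(a/r*np.sin(r)),np.cos(r)]);q=d["q"];Rw=R.from_quat([*q[1:],q[0]]).as_matrix();T=d["T"]
    return d["p"]+Rw@T[:3,3],Rw@T[:3,:3]@v
def wplane(k,p,z):
    o,v=wray(k,p);return o+v*(z-o[2])/v[2]
def wpix(k,P):
    from scipy.spatial.transform import Rotation as R
    d=np.load(f"w{k}.npz");q=d["q"];Rw=R.from_quat([*q[1:],q[0]]).as_matrix();T=d["T"]
    v=(Rw@T[:3,:3]).T@(np.array(P)-d["p"]-Rw@T[:3,3]);t=np.arctan2(np.hypot(v[0],v[1]),v[2]);n=v[:2]/np.hypot(*v[:2])
    return d["K"][:2,2]+n*t*[d["K"][0,0],d["K"][1,1]]
E
python3 -c "
from h import *
wsnap(1)"
```

```text
clock: 1.35
position: [0.4893, 0.0612, 0.2311]
ee_rot: [0.0, 0.001, 1.0, -0.0]
contact_force: [0.1, 0.0, 0.9]
width: 0.0428
gripper_force: 0.0
1.6 [0.4878 0.0642 0.2308] [-9.e-04  4.e-04  1.e+00  4.e-04] [[325.2, 0.0, 284.5], [0.0, 325.2, 206.7], [0.0, 0.0, 1.0]] [[-0.001, -0.961, -0.278, 0.069], [1.0, -0.001, 0.001, -0.001], [-0.001, -0.278, 0.961, -0.142], [0.0, 0.0, 0.0, 1.0]]
```

View pics/w1.png

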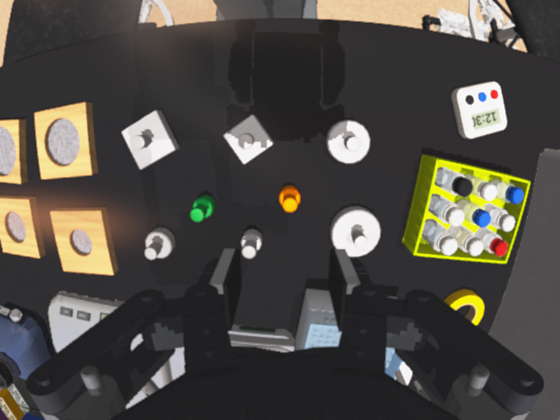

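The wrist view shows w60's head at about (358,234), w48's at (352,144), w24's at (248,249) and w36's at (151,252). The 40 mm and 64 mm wells are at (81,241) and (63,142).

```bash
python3 - <<'E'
from h import *
T=dict(w60=(156.3,184.6),w48=(160,234.2),w24=(212.9,180),w36=(266.7,180.8),b40=(321.1,180.3),b64=(326.4,241.5))
S=dict(w60=(235.4,129.8),w48=(196.8,151.9),w24=(269.3,159.2),w36=(304.4,191.4),b40=(342.9,240.1),b64=(288.3,279))
W=dict(w60=(358,234),w48=(352,144),w24=(248,249),w36=(151,252),b40=(81,241),b64=(63,142))
for k in W:
    z=.044 if k[0]=='w' else .006
    print(k,wplane(1,W[k],z).round(4),tri([ray("top",T[k]),ray("scene",S[k]),wray(1,W[k])]).round(4))
im=cv2.imread("pics/w1.png");a=cv2.resize(im[115:270,120:400],None,fx=2.8,fy=2.8,interpolation=cv2.INTER_CUBIC);cv2.imwrite("pics/w1c.png",a)
E
```

```text
w60 [0.5453 0.1449 0.044 ] [0.5503 0.1449 0.045 ]
w48 [0.4471 0.1332 0.044 ] [0.4457 0.1325 0.0461]
w24 [0.5624 0.0236 0.044 ] [0.563  0.0234 0.0434]
w36 [ 0.5688 -0.0928  0.044 ] [ 0.5664 -0.094   0.043 ]
b40 [ 0.5744 -0.223   0.006 ] [ 0.5711 -0.2182  0.0113]
b64 [ 0.4347 -0.2298  0.006 ] [ 0.4328 -0.2264  0.0096]
```

View pics/w1c.png

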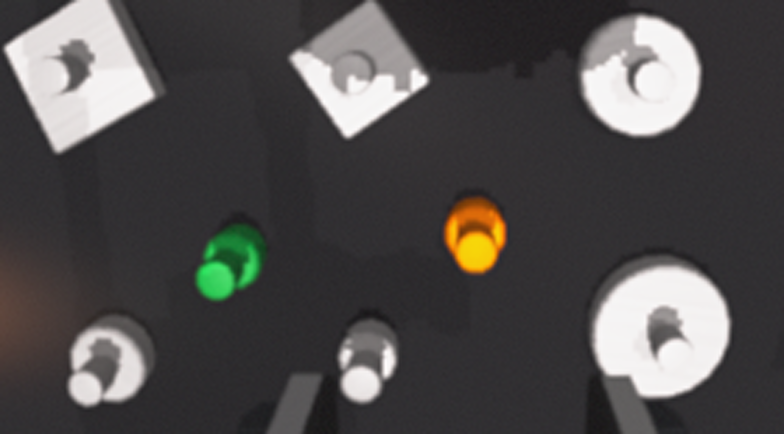

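```bash
python3 -m jog '[{"dx":-0.257,"dy":0.325,"dz":0.2,"ax":0,"ay":0,"az":0,"grip":0},{"dx":-0.257,"dy":0.325,"dz":0.2,"ax":0,"ay":0,"az":0,"grip":0},{"dx":-0.257,"dy":0.325,"dz":0.48,"ax":0,"ay":0,"az":0,"grip":0},{"dx":-0.257,"dy":0.325,"dz":0.56,"ax":0,"ay":0,"az":0,"grip":0},{"dx":-0.257,"dy":0.325,"dz":0.56,"ax":0,"ay":0,"az":0,"grip":0}]' 40
python3 -m jog '[{"dx":0,"dy":0,"dz":0,"ax":0,"ay":0,"az":0,"grip":0},{"dx":0,"dy":0,"dz":0,"ax":0,"ay":0,"az":0,"grip":0},{"dx":0,"dy":0,"dz":0,"ax":0,"ay":0,"az":0,"grip":0}]'
python3 - <<'E'
from h import *
wsnap(2);print(wpix(2,(.552,.1455,.044)),wpix(2,(.552,.1455,.018)))
E
```

```text
clock: 2.07
position: [0.5502, 0.148, 0.0877]
ee_rot: [-0.002, -0.002, 1.0, 0.0]
contact_force: [-0.9, -0.5, -0.0]
width: 0.043
gripper_force: 0.0
clock: 2.32
position: [0.5532, 0.1461, 0.093]
ee_rot: [0.001, -0.001, 1.0, 0.0]
contact_force: [0.4, 0.2, 0.6]
width: 0.0426
gripper_force: 0.0
2.3167 [0.5532 0.1461 0.093 ] [ 1.2e-03 -7.0e-04  1.0e+00  2.0e-04] [[325.2, 0.0, 284.5], [0.0, 325.2, 206.7], [0.0, 0.0, 1.0]] [[-0.001, -0.961, -0.278, 0.069], [1.0, -0.001, 0.001, -0.001], [-0.001, -0.278, 0.961, -0.142], [0.0, 0.0, 0.0, 1.0]]
[284.33433177 225.59685603] [284.28840292 213.11721365]
```

View pics/w2.png

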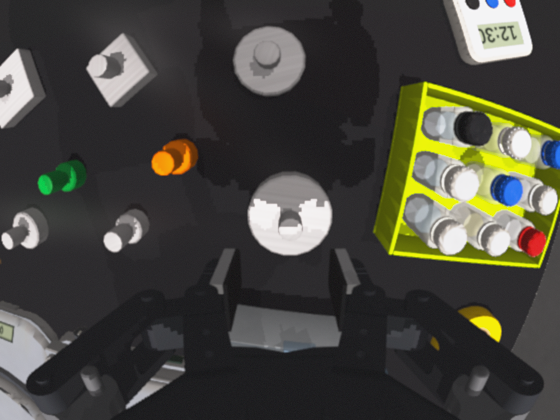

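The disc centre is at (290,213) and the head at (290,228), against a predicted column of 284. That puts y about 3 mm higher, so I'll correct it, descend and grip.

```bash
python3 -m jog '[{"dx":0,"dy":0.01,"dz":0.1,"ax":0,"ay":0,"az":0,"grip":0},{"dx":0,"dy":0.01,"dz":0.18,"ax":0,"ay":0,"az":0,"grip":0},{"dx":0,"dy":0.01,"dz":0.24,"ax":0,"ay":0,"az":0,"grip":0},{"dx":0,"dy":0.01,"dz":0.28,"ax":0,"ay":0,"az":0,"grip":0},{"dx":0,"dy":0.01,"dz":0.28,"ax":0,"ay":0,"az":0,"grip":0}]' 60
python3 -m jog '[{"dx":0,"dy":0,"dz":0,"ax":0,"ay":0,"az":0,"grip":0},{"dx":0,"dy":0,"dz":0,"ax":0,"ay":0,"az":0,"grip":-1},{"dx":0,"dy":0,"dz":0,"ax":0,"ay":0,"az":0,"grip":-1},{"dx":0,"dy":0,"dz":0,"ax":0,"ay":0,"az":0,"grip":-1},{"dx":0,"dy":0,"dz":0,"ax":0,"ay":0,"az":0,"grip":-1}]'
python3 -m jog '[{"dx":0,"dy":0,"dz":0,"ax":0,"ay":0,"az":0,"grip":-1},{"dx":0,"dy":0,"dz":0,"ax":0,"ay":0,"az":0,"grip":-1},{"dx":0,"dy":0,"dz":0,"ax":0,"ay":0,"az":0,"grip":-1}]'
```

```text
clock: 2.78
position: [0.5523, 0.1474, 0.0213]
ee_rot: [-0.0, 0.0, 1.0, -0.0]
contact_force: [-0.1, 0.4, -0.5]
width: 0.0427
gripper_force: 0.0
clock: 3.2
position: [0.554, 0.1482, 0.0231]
ee_rot: [0.002, 0.0, 1.0, 0.0]
contact_force: [-0.2, -0.0, 6.4]
width: 0.0136
gripper_force: 58.5
clock: 3.45
position: [0.5539, 0.1481, 0.023]
ee_rot: [0.002, 0.0, 1.0, 0.0]
contact_force: [-0.7, 0.4, 5.9]
width: 0.014
gripper_force: 58.5
```

Gripped at about 14 mm opening. I'll lift 0.11 m and look.

```bash
python3 -m jog '[{"dx":0,"dy":0,"dz":-0.06,"ax":0,"ay":0,"az":0,"grip":-1},{"dx":0,"dy":0,"dz":-0.16,"ax":0,"ay":0,"az":0,"grip":-1},{"dx":0,"dy":0,"dz":-0.28,"ax":0,"ay":0,"az":0,"grip":-1},{"dx":0,"dy":0,"dz":-0.4,"ax":0,"ay":0,"az":0,"grip":-1},{"dx":0,"dy":0,"dz":-0.44,"ax":0,"ay":0,"az":0,"grip":-1}]'
python3 -m jog '[{"dx":0,"dy":0,"dz":0,"ax":0,"ay":0,"az":0,"grip":-1},{"dx":0,"dy":0,"dz":0,"ax":0,"ay":0,"az":0,"grip":-1}]'
python3 - <<'E'
from h import *
wsnap(3)
E
```

```text
clock: 3.87
position: [0.5548, 0.148, 0.1353]
ee_rot: [0.003, -0.0, 1.0, 0.0]
contact_force: [2.2, 0.0, -4.0]
width: 0.0132
gripper_force: 59.0
clock: 4.03
position: [0.552, 0.1476, 0.1306]
ee_rot: [-0.0, 0.0, 1.0, -0.0]
contact_force: [-0.1, -0.0, -5.4]
width: 0.0138
gripper_force: 59.0
4.0333 [0.552  0.1476 0.1306] [-5.e-04  0.e+00  1.e+00 -1.e-04] [[325.2, 0.0, 284.5], [0.0, 325.2, 206.7], [0.0, 0.0, 1.0]] [[-0.001, -0.961, -0.278, 0.069], [1.0, -0.001, 0.001, -0.001], [-0.001, -0.278, 0.961, -0.142], [0.0, 0.0, 0.0, 1.0]]
```

View pics/w3.png

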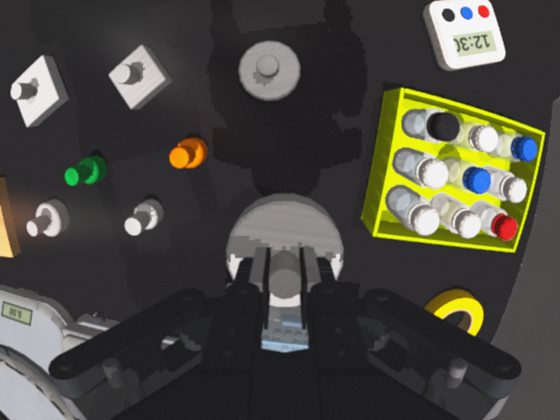

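Held well: the disc is level and centred at column 285, with about 5 N of load. Next I'll carry it to block_76.

```bash
for i in 1; do python3 -m jog '[{"dx":0.04,"dy":-0.15,"dz":0,"ax":0,"ay":0,"az":0,"grip":-1},{"dx":0.08,"dy":-0.31,"dz":0,"ax":0,"ay":0,"az":0,"grip":-1},{"dx":0.12,"dy":-0.47,"dz":0,"ax":0,"ay":0,"az":0,"grip":-1},{"dx":0.159,"dy":-0.63,"dz":0,"ax":0,"ay":0,"az":0,"grip":-1},{"dx":0.159,"dy":-0.676,"dz":0,"ax":0,"ay":0,"az":0,"grip":-1}]'|sed -n 1,2p; done
python3 -m jog '[{"dx":0.159,"dy":-0.676,"dz":0,"ax":0,"ay":0,"az":0,"grip":-1},{"dx":0.159,"dy":-0.676,"dz":0,"ax":0,"ay":0,"az":0,"grip":-1},{"dx":0.159,"dy":-0.676,"dz":0,"ax":0,"ay":0,"az":0,"grip":-1},{"dx":0.159,"dy":-0.676,"dz":0,"ax":0,"ay":0,"az":0,"grip":-1},{"dx":0.159,"dy":-0.676,"dz":0,"ax":0,"ay":0,"az":0,"grip":-1}]'|sed -n 1,2p
python3 -m jog '[{"dx":0.04,"dy":-0.16,"dz":0,"ax":0,"ay":0,"az":0,"grip":-1},{"dx":0.08,"dy":-0.32,"dz":0,"ax":0,"ay":0,"az":0,"grip":-1},{"dx":0.12,"dy":-0.47,"dz":0,"ax":0,"ay":0,"az":0,"grip":-1},{"dx":0.159,"dy":-0.6,"dz":0,"ax":0,"ay":0,"az":0,"grip":-1},{"dx":0.159,"dy":-0.676,"dz":0,"ax":0,"ay":0,"az":0,"grip":-1}]'|sed -n 1,2p
python3 -m jog '[{"dx":0,"dy":0,"dz":0,"ax":0,"ay":0,"az":0,"grip":-1},{"dx":0,"dy":0,"dz":0,"ax":0,"ay":0,"az":0,"grip":-1},{"dx":0,"dy":0,"dz":0,"ax":0,"ay":0,"az":0,"grip":-1}]'
python3 - <<'E'
from h import *
wsnap(4);print([wpix(4,(x,y,.016)).round() for x,y in((.433,-.359),(.395,-.359),(.433,-.321),(.433,-.397))])
E
```

```text
clock: 4.5
position: [0.5087, -0.0258, 0.1286]
clock: 4.92
position: [0.4712, -0.1962, 0.1293]
clock: 5.33
position: [0.4308, -0.362, 0.1289]
clock: 5.58
position: [0.4326, -0.3576, 0.1294]
ee_rot: [-0.001, 0.0, 1.0, 0.002]
contact_force: [-0.8, 1.1, -4.7]
width: 0.0134
gripper_force: 60.3
5.5833 [ 0.4326 -0.3576  0.1294] [-1.4e-03  2.0e-04  1.0e+00  2.1e-03] [[325.2, 0.0, 284.5], [0.0, 325.2, 206.7], [0.0, 0.0, 1.0]] [[-0.001, -0.961, -0.278, 0.069], [1.0, -0.001, 0.001, -0.001], [-0.001, -0.278, 0.961, -0.142], [0.0, 0.0, 0.0, 1.0]]
[array([283., 202.]), array([283., 155.]), array([329., 201.]), array([236., 202.])]
```

View pics/w4.png

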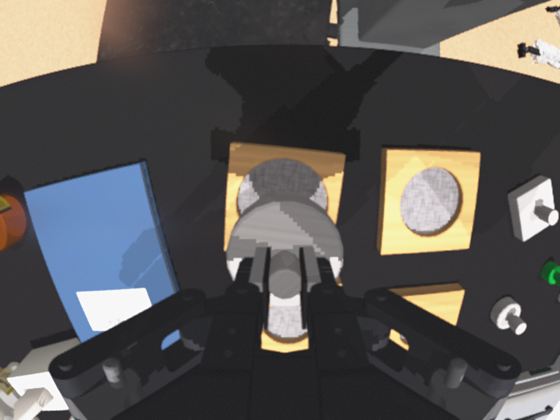

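The well centres on column 283 with its near rim at row 157, against predictions of 283 and 155, so it is within 2 mm. Lowering now.

```bash
python3 -m jog '[{"dx":-0.004,"dy":-0.005,"dz":0.08,"ax":0,"ay":0,"az":0,"grip":-1},{"dx":-0.004,"dy":-0.005,"dz":0.2,"ax":0,"ay":0,"az":0,"grip":-1},{"dx":-0.004,"dy":-0.005,"dz":0.3,"ax":0,"ay":0,"az":0,"grip":-1},{"dx":-0.004,"dy":-0.005,"dz":0.36,"ax":0,"ay":0,"az":0,"grip":-1},{"dx":-0.004,"dy":-0.005,"dz":0.388,"ax":0,"ay":0,"az":0,"grip":-1}]'
python3 -m jog '[{"dx":0,"dy":0,"dz":0,"ax":0,"ay":0,"az":0,"grip":-1},{"dx":0,"dy":0,"dz":0,"ax":0,"ay":0,"az":0,"grip":-1},{"dx":0,"dy":0,"dz":0.005,"ax":0,"ay":0,"az":0,"grip":-1},{"dx":0,"dy":0,"dz":0.01,"ax":0,"ay":0,"az":0,"grip":-1},{"dx":0,"dy":0,"dz":0.01,"ax":0,"ay":0,"az":0,"grip":-1}]'
```

```text
clock: 6.05
position: [0.4332, -0.3573, 0.0316]
ee_rot: [-0.002, -0.001, 1.0, 0.002]
contact_force: [-1.0, 1.4, -5.2]
width: 0.0135
gripper_force: 60.4
clock: 6.47
position: [0.4349, -0.3609, 0.0327]
ee_rot: [0.001, -0.0, 1.0, -0.001]
contact_force: [-0.3, 0.7, -3.9]
width: 0.0137
gripper_force: 60.4
```

```bash
python3 -m jog '[{"dx":0,"dy":0,"dz":0.004,"ax":0,"ay":0,"az":0,"grip":-1},{"dx":0,"dy":0,"dz":0.008,"ax":0,"ay":0,"az":0,"grip":-1},{"dx":0,"dy":0,"dz":0.01,"ax":0,"ay":0,"az":0,"grip":-1},{"dx":0,"dy":0,"dz":0.01,"ax":0,"ay":0,"az":0,"grip":-1}]'
python3 -m jog '[{"dx":0,"dy":0,"dz":0,"ax":0,"ay":0,"az":0,"grip":-1},{"dx":0,"dy":0,"dz":0,"ax":0,"ay":0,"az":0,"grip":-1}]'
```

```text
clock: 6.8
position: [0.4343, -0.3605, 0.0292]
ee_rot: [-0.0, 0.0, 1.0, 0.0]
contact_force: [0.2, -0.4, -4.4]
width: 0.0135
gripper_force: 60.4
clock: 6.97
position: [0.4344, -0.3605, 0.0292]
ee_rot: [0.0, 0.0, 1.0, 0.0]
contact_force: [-0.5, -0.8, -4.2]
width: 0.0138
gripper_force: 60.4
```

```bash
python3 -m jog '[{"dx":0,"dy":0,"dz":0.003,"ax":0,"ay":0,"az":0,"grip":-1},{"dx":0,"dy":0,"dz":0.006,"ax":0,"ay":0,"az":0,"grip":-1},{"dx":0,"dy":0,"dz":0.006,"ax":0,"ay":0,"az":0,"grip":-1},{"dx":0,"dy":0,"dz":0.006,"ax":0,"ay":0,"az":0,"grip":-1}]'
python3 -m jog '[{"dx":0,"dy":0,"dz":0.004,"ax":0,"ay":0,"az":0,"grip":-1},{"dx":0,"dy":0,"dz":0.006,"ax":0,"ay":0,"az":0,"grip":-1},{"dx":0,"dy":0,"dz":0.006,"ax":0,"ay":0,"az":0,"grip":-1},{"dx":0,"dy":0,"dz":0.006,"ax":0,"ay":0,"az":0,"grip":-1}]'
```

```text
clock: 7.3
position: [0.4344, -0.3607, 0.0291]
ee_rot: [0.0, -0.0, 1.0, -0.0]
contact_force: [-2.8, 1.0, 5.0]
width: 0.0136
gripper_force: 61.4
clock: 7.63
position: [0.4344, -0.3607, 0.029]
ee_rot: [0.0, -0.0, 1.0, -0.001]
contact_force: [-4.4, 3.6, 14.5]
width: 0.0136
gripper_force: 62.4
```

Touched down at TCP z = 0.029, which equals the grasp height plus 6 mm. Releasing and rising.

```bash
python3 -m jog '[{"dx":0,"dy":0,"dz":-0.006,"ax":0,"ay":0,"az":0,"grip":-1},{"dx":0,"dy":0,"dz":-0.006,"ax":0,"ay":0,"az":0,"grip":0},{"dx":0,"dy":0,"dz":-0.006,"ax":0,"ay":0,"az":0,"grip":0},{"dx":0,"dy":0,"dz":-0.006,"ax":0,"ay":0,"az":0,"grip":0},{"dx":0,"dy":0,"dz":-0.006,"ax":0,"ay":0,"az":0,"grip":0}]'
python3 -m jog '[{"dx":0,"dy":0,"dz":-0.06,"ax":0,"ay":0,"az":0,"grip":0},{"dx":0,"dy":0,"dz":-0.16,"ax":0,"ay":0,"az":0,"grip":0},{"dx":0,"dy":0,"dz":-0.3,"ax":0,"ay":0,"az":0,"grip":0},{"dx":0,"dy":0,"dz":-0.36,"ax":0,"ay":0,"az":0,"grip":0},{"dx":0,"dy":0,"dz":-0.4,"ax":0,"ay":0,"az":0,"grip":0}]'
python3 -m jog '[{"dx":0,"dy":0,"dz":0,"ax":0,"ay":0,"az":0,"grip":0},{"dx":0,"dy":0,"dz":0,"ax":0,"ay":0,"az":0,"grip":0}]'|sed -n 1,4p
python3 - <<'E'
from h import *
wsnap(5);print(wpix(5,(.434,-.3605,.05)))
for n in ("top",):
    from rig import manip
E
```

```text
clock: 8.05
position: [0.4347, -0.3608, 0.0277]
ee_rot: [0.0, 0.0, 1.0, -0.0]
contact_force: [0.1, 0.4, 0.4]
width: 0.0428
gripper_force: 0.0
clock: 8.47
position: [0.4355, -0.3617, 0.1302]
ee_rot: [0.002, 0.0, 1.0, -0.002]
contact_force: [-0.0, 0.1, 0.6]
width: 0.0427
gripper_force: 0.0
clock: 8.63
position: [0.4342, -0.3603, 0.1274]
ee_rot: [-0.0, 0.0, 1.0, 0.0]
contact_force: [-0.3, 0.3, -0.7]
8.6333 [ 0.4342 -0.3603  0.1274] [-1.e-04  0.e+00  1.e+00  2.e-04] [[325.2, 0.0, 284.5], [0.0, 325.2, 206.7], [0.0, 0.0, 1.0]] [[-0.001, -0.961, -0.278, 0.069], [1.0, -0.001, 0.001, -0.001], [-0.001, -0.278, 0.961, -0.142], [0.0, 0.0, 0.0, 1.0]]
[284.83654346 213.6557358 ]
```

View pics/w5.png

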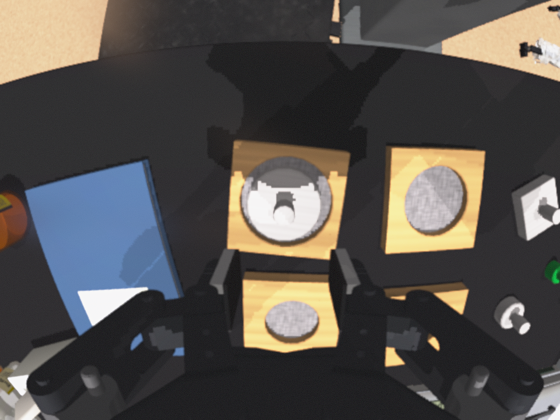

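w60 sits inside its well: disc centre about (284,201), well centre about (287,200), so roughly 2 mm off. I'll use this frame and frame 3 to refine the other points.

```bash
python3 - <<'E'
from h import *
print("b64",wplane(5,(435,200),.008),"b52",wplane(5,(292,320),.008),"b76",wplane(5,(287,200),.016))
im=cv2.imread("pics/w5.png");hsv=cv2.cvtColor(im,cv2.COLOR_BGR2HSV);m=cv2.inRange(hsv,(0,0,60),(180,60,255))
for x,y,w,h in((395,155,80,80),(255,290,75,50)):
    k,l,st,c=cv2.connectedComponentsWithStats(m[y:y+h,x:x+w]);i=1+st[1:,4].argmax();print(st[i],c[i]+[x,y],wplane(5,c[i]+[x,y],.01))
for k,p3,p2 in(("w48",(268,65),(267,52)),("w24",(133,226),(113,240)),("w36",(40,230),(13,240)),("s40",(130,73),(97,66))):
    print(k,wplane(3,p3,.044).round(4),wplane(2,p2,.044).round(4))
E
```

```text
b64 [ 0.43493568 -0.22551098  0.008     ] b52 [ 0.55613208 -0.35343807  0.008     ] b76 [ 0.43308653 -0.35865907  0.016     ]
[  10   11   59   66 3011] [433.58319495 198.97309864] [ 0.43346627 -0.22812917  0.01      ]
[  11   11   52   37 1508] [291.54111406 319.01127321] [ 0.55346306 -0.35395275  0.01      ]
w48 [0.4474 0.1358 0.044 ] [0.4468 0.1354 0.044 ]
w24 [0.5653 0.025  0.044 ] [0.5641 0.0254 0.044 ]
w36 [ 0.5717 -0.0817  0.044 ] [ 0.5691 -0.0839  0.044 ]
s40 [0.4455 0.0322 0.044 ] [0.4451 0.0245 0.044 ]
```

```bash
python3 -m jog '[{"dx":-0.016,"dy":-0,"dz":-0.05,"ax":0,"ay":0,"az":0,"grip":0},{"dx":-0.016,"dy":0.25,"dz":0,"ax":0,"ay":0,"az":0,"grip":0},{"dx":-0.016,"dy":0.42,"dz":0,"ax":0,"ay":0,"az":0,"grip":0},{"dx":-0.016,"dy":0.59,"dz":0,"ax":0,"ay":0,"az":0,"grip":0},{"dx":-0.016,"dy":0.75,"dz":0,"ax":0,"ay":0,"az":0,"grip":0}]'|sed -n 1,2p
python3 -m jog '[{"dx":-0.016,"dy":0.7,"dz":0,"ax":0,"ay":0,"az":0,"grip":0},{"dx":-0.016,"dy":0.7,"dz":0,"ax":0,"ay":0,"az":0,"grip":0},{"dx":-0.016,"dy":0.7,"dz":0,"ax":0,"ay":0,"az":0,"grip":0},{"dx":-0.016,"dy":0.7,"dz":0,"ax":0,"ay":0,"az":0,"grip":0},{"dx":-0.016,"dy":0.7,"dz":0,"ax":0,"ay":0,"az":0,"grip":0}]'|sed -n 1,2p
python3 -m jog '[{"dx":0,"dy":0,"dz":0,"ax":0,"ay":0,"az":0,"grip":0},{"dx":0,"dy":0,"dz":0,"ax":0,"ay":0,"az":0,"grip":0},{"dx":0,"dy":0,"dz":0,"ax":0,"ay":0,"az":0,"grip":0}]'|sed -n 1,2p
```

```text
clock: 9.1
position: [0.4367, -0.1925, 0.1257]
clock: 9.52
position: [0.4399, -0.0142, 0.1263]
clock: 9.77
position: [0.4424, -0.0209, 0.1273]
```

```bash
python3 -m jog '[{"dx":-0.017,"dy":0.16,"dz":0,"ax":0,"ay":0,"az":0,"grip":0},{"dx":-0.017,"dy":0.32,"dz":0,"ax":0,"ay":0,"az":0,"grip":0},{"dx":-0.017,"dy":0.48,"dz":0,"ax":0,"ay":0,"az":0,"grip":0},{"dx":-0.017,"dy":0.58,"dz":0,"ax":0,"ay":0,"az":0,"grip":0},{"dx":-0.017,"dy":0.624,"dz":0,"ax":0,"ay":0,"az":0,"grip":0}]'|sed -n 1,2p
python3 -m jog '[{"dx":0,"dy":0,"dz":0,"ax":0,"ay":0,"az":0,"grip":0},{"dx":0,"dy":0,"dz":0,"ax":0,"ay":0,"az":0,"grip":0},{"dx":0,"dy":0,"dz":0,"ax":0,"ay":0,"az":0,"grip":0}]'|sed -n 1,2p
python3 - <<'E'
from h import *
wsnap(6)
im=cv2.imread("pics/w6.png");m=cv2.inRange(cv2.cvtColor(im,cv2.COLOR_BGR2HSV),(0,0,90),(180,60,255))[150:245,235:340]
k,l,st,c=cv2.connectedComponentsWithStats(m);i=1+st[1:,4].argmax();print(st[i],c[i]+[235,150],wplane(6,c[i]+[235,150],.02),wpix(6,(.4465,.135,.018)))
E
```

```text
clock: 10.18
position: [0.4474, 0.1373, 0.1277]
clock: 10.43
position: [0.4469, 0.1344, 0.1278]
10.4333 [0.4469 0.1344 0.1278] [-2.e-04  9.e-04  1.e+00 -5.e-04] [[325.2, 0.0, 284.5], [0.0, 325.2, 206.7], [0.0, 0.0, 1.0]] [[-0.001, -0.961, -0.278, 0.069], [1.0, -0.001, 0.001, -0.001], [-0.001, -0.278, 0.961, -0.142], [0.0, 0.0, 0.0, 1.0]]
[  21   20   61   60 2802] [286.12883655 199.98786581] [0.44479093 0.13516307 0.02      ] [285.91531412 201.40261336]
```

```bash
python3 -m jog '[{"dx":0.004,"dy":0.003,"dz":0.12,"ax":0,"ay":0,"az":0,"grip":0},{"dx":0.004,"dy":0.003,"dz":0.26,"ax":0,"ay":0,"az":0,"grip":0},{"dx":0.004,"dy":0.003,"dz":0.36,"ax":0,"ay":0,"az":0,"grip":0},{"dx":0.004,"dy":0.003,"dz":0.41,"ax":0,"ay":0,"az":0,"grip":0},{"dx":0.004,"dy":0.003,"dz":0.418,"ax":0,"ay":0,"az":0,"grip":0}]'|sed -n 1,4p
python3 -m jog '[{"dx":0,"dy":0,"dz":0,"ax":0,"ay":0,"az":0,"grip":0},{"dx":0,"dy":0,"dz":0,"ax":0,"ay":0,"az":0,"grip":0},{"dx":0,"dy":0,"dz":0,"ax":0,"ay":0,"az":0,"grip":-1},{"dx":0,"dy":0,"dz":0,"ax":0,"ay":0,"az":0,"grip":-1},{"dx":0,"dy":0,"dz":0,"ax":0,"ay":0,"az":0,"grip":-1}]'
python3 -m jog '[{"dx":0,"dy":0,"dz":0,"ax":0,"ay":0,"az":0,"grip":-1},{"dx":0,"dy":0,"dz":0,"ax":0,"ay":0,"az":0,"grip":-1},{"dx":0,"dy":0,"dz":0,"ax":0,"ay":0,"az":0,"grip":-1}]'
```

```text
clock: 10.9
position: [0.4436, 0.1352, 0.0211]
ee_rot: [-0.003, 0.001, 1.0, -0.001]
contact_force: [-0.5, -1.3, 0.2]
clock: 11.32
position: [0.4467, 0.1369, 0.0248]
ee_rot: [0.001, -0.0, 1.0, 0.0]
contact_force: [0.1, -1.2, 5.3]
width: 0.0138
gripper_force: 58.4
clock: 11.57
position: [0.4467, 0.1369, 0.0248]
ee_rot: [0.001, -0.0, 1.0, -0.0]
contact_force: [0.2, -1.5, 6.6]
width: 0.0132
gripper_force: 58.5
```

```bash
python3 -m jog '[{"dx":0,"dy":0,"dz":-0.06,"ax":0,"ay":0,"az":0,"grip":-1},{"dx":0,"dy":0,"dz":-0.16,"ax":0,"ay":0,"az":0,"grip":-1},{"dx":0,"dy":0,"dz":-0.28,"ax":0,"ay":0,"az":0,"grip":-1},{"dx":0,"dy":0,"dz":-0.38,"ax":0,"ay":0,"az":0,"grip":-1},{"dx":0,"dy":0,"dz":-0.4,"ax":0,"ay":0,"az":0,"grip":-1}]'|sed -n 1,5p
python3 -m jog '[{"dx":0.025,"dy":-0.12,"dz":0,"ax":0,"ay":0,"az":0,"grip":-1},{"dx":0.025,"dy":-0.28,"dz":0,"ax":0,"ay":0,"az":0,"grip":-1},{"dx":0.025,"dy":-0.44,"dz":0,"ax":0,"ay":0,"az":0,"grip":-1},{"dx":0.025,"dy":-0.6,"dz":0,"ax":0,"ay":0,"az":0,"grip":-1},{"dx":0.025,"dy":-0.728,"dz":0,"ax":0,"ay":0,"az":0,"grip":-1}]'|sed -n 1,2p
python3 -m jog '[{"dx":0.025,"dy":-0.16,"dz":0,"ax":0,"ay":0,"az":0,"grip":-1},{"dx":0.025,"dy":-0.32,"dz":0,"ax":0,"ay":0,"az":0,"grip":-1},{"dx":0.025,"dy":-0.48,"dz":0,"ax":0,"ay":0,"az":0,"grip":-1},{"dx":0.025,"dy":-0.62,"dz":0,"ax":0,"ay":0,"az":0,"grip":-1},{"dx":0.025,"dy":-0.728,"dz":0,"ax":0,"ay":0,"az":0,"grip":-1}]'|sed -n 1,2p
python3 -m jog '[{"dx":0,"dy":0,"dz":0,"ax":0,"ay":0,"az":0,"grip":-1},{"dx":0,"dy":0,"dz":0,"ax":0,"ay":0,"az":0,"grip":-1},{"dx":0,"dy":0,"dz":0,"ax":0,"ay":0,"az":0,"grip":-1}]'
python3 - <<'E'
from h import *
wsnap(7);print([wpix(7,(x,y,.016)).round() for x,y in((.434,-.227),(.402,-.227),(.434,-.195),(.434,-.259))])
E
```

```text
clock: 11.98
position: [0.4482, 0.1376, 0.1273]
ee_rot: [0.004, -0.0, 1.0, 0.001]
contact_force: [1.4, 1.1, -3.4]
width: 0.0135
clock: 12.4
position: [0.4383, -0.0471, 0.1226]
clock: 12.82
position: [0.4324, -0.2297, 0.1224]
clock: 13.07
position: [0.4321, -0.2259, 0.1223]
ee_rot: [-0.001, 0.0, 1.0, 0.001]
contact_force: [-0.7, 0.4, -4.2]
width: 0.0135
gripper_force: 59.2
13.0667 [ 0.4321 -0.2259  0.1223] [-1.1e-03  3.0e-04  1.0e+00  1.3e-03] [[325.2, 0.0, 284.5], [0.0, 325.2, 206.7], [0.0, 0.0, 1.0]] [[-0.001, -0.961, -0.278, 0.069], [1.0, -0.001, 0.001, -0.001], [-0.001, -0.278, 0.961, -0.142], [0.0, 0.0, 0.0, 1.0]]
[array([283., 206.]), array([283., 166.]), array([323., 206.]), array([243., 206.])]
```

View pics/w7.png

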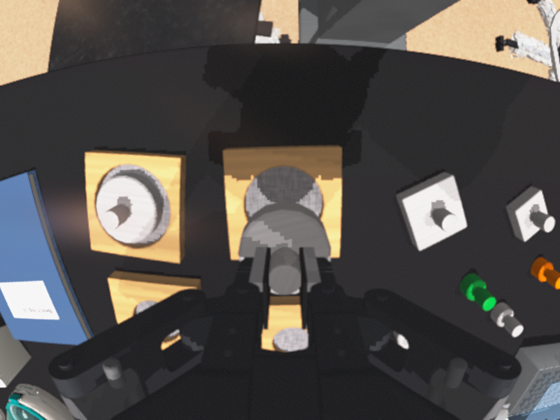

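The well spans columns 244–323 with its near rim at row 165, as predicted, and the weight is centred above it. Lowering.

```bash
python3 -m jog '[{"dx":-0.006,"dy":-0.003,"dz":0.08,"ax":0,"ay":0,"az":0,"grip":-1},{"dx":-0.006,"dy":-0.003,"dz":0.19,"ax":0,"ay":0,"az":0,"grip":-1},{"dx":-0.006,"dy":-0.003,"dz":0.28,"ax":0,"ay":0,"az":0,"grip":-1},{"dx":-0.006,"dy":-0.003,"dz":0.335,"ax":0,"ay":0,"az":0,"grip":-1},{"dx":-0.006,"dy":-0.003,"dz":0.355,"ax":0,"ay":0,"az":0,"grip":-1}]'|sed -n 1,4p
python3 -m jog '[{"dx":0,"dy":0,"dz":0,"ax":0,"ay":0,"az":0,"grip":-1},{"dx":0,"dy":0,"dz":0.004,"ax":0,"ay":0,"az":0,"grip":-1},{"dx":0,"dy":0,"dz":0.006,"ax":0,"ay":0,"az":0,"grip":-1},{"dx":0,"dy":0,"dz":0.006,"ax":0,"ay":0,"az":0,"grip":-1}]'|sed -n 1,4p
python3 -m jog '[{"dx":0,"dy":0,"dz":0.003,"ax":0,"ay":0,"az":0,"grip":-1},{"dx":0,"dy":0,"dz":0.006,"ax":0,"ay":0,"az":0,"grip":-1},{"dx":0,"dy":0,"dz":0.006,"ax":0,"ay":0,"az":0,"grip":-1},{"dx":0,"dy":0,"dz":0.006,"ax":0,"ay":0,"az":0,"grip":-1}]'|sed -n 1,4p
```

```text
clock: 13.53
position: [0.4329, -0.2249, 0.0325]
ee_rot: [-0.002, -0.001, 1.0, 0.002]
contact_force: [-0.2, 0.2, -2.4]
clock: 13.87
position: [0.4355, -0.2281, 0.0342]
ee_rot: [0.001, -0.0, 1.0, -0.001]
contact_force: [0.6, -0.5, -2.1]
clock: 14.2
position: [0.4347, -0.2278, 0.0319]
ee_rot: [0.0, 0.0, 1.0, -0.0]
contact_force: [0.1, 0.1, -3.0]
```

```bash
python3 -m jog '[{"dx":0,"dy":0,"dz":0.003,"ax":0,"ay":0,"az":0,"grip":-1},{"dx":0,"dy":0,"dz":0.006,"ax":0,"ay":0,"az":0,"grip":-1},{"dx":0,"dy":0,"dz":0.006,"ax":0,"ay":0,"az":0,"grip":-1},{"dx":0,"dy":0,"dz":0.006,"ax":0,"ay":0,"az":0,"grip":-1}]'|sed -n 1,4p
python3 -m jog '[{"dx":0,"dy":0,"dz":0.003,"ax":0,"ay":0,"az":0,"grip":-1},{"dx":0,"dy":0,"dz":0.006,"ax":0,"ay":0,"az":0,"grip":-1},{"dx":0,"dy":0,"dz":0.006,"ax":0,"ay":0,"az":0,"grip":-1},{"dx":0,"dy":0,"dz":0.006,"ax":0,"ay":0,"az":0,"grip":-1}]'|sed -n 1,4p
```

```text
clock: 14.53
position: [0.4347, -0.228, 0.0308]
ee_rot: [0.0, -0.0, 1.0, -0.0]
contact_force: [-2.3, -0.1, 4.5]
clock: 14.87
position: [0.4348, -0.2281, 0.0307]
ee_rot: [0.0, -0.0, 1.0, -0.0]
contact_force: [-4.8, 2.4, 17.7]
```

```bash
python3 -m jog '[{"dx":0,"dy":0,"dz":-0.006,"ax":0,"ay":0,"az":0,"grip":-1},{"dx":0,"dy":0,"dz":-0.006,"ax":0,"ay":0,"az":0,"grip":0},{"dx":0,"dy":0,"dz":-0.006,"ax":0,"ay":0,"az":0,"grip":0},{"dx":0,"dy":0,"dz":-0.006,"ax":0,"ay":0,"az":0,"grip":0},{"dx":0,"dy":0,"dz":-0.006,"ax":0,"ay":0,"az":0,"grip":0}]'
python3 -m jog '[{"dx":0,"dy":0,"dz":-0.06,"ax":0,"ay":0,"az":0,"grip":0},{"dx":0,"dy":0,"dz":-0.16,"ax":0,"ay":0,"az":0,"grip":0},{"dx":0,"dy":0,"dz":-0.3,"ax":0,"ay":0,"az":0,"grip":0},{"dx":0,"dy":0,"dz":-0.36,"ax":0,"ay":0,"az":0,"grip":0},{"dx":0,"dy":0,"dz":-0.4,"ax":0,"ay":0,"az":0,"grip":0}]'|sed -n 1,2p
python3 -m jog '[{"dx":-0.11,"dy":0.11,"dz":0,"ax":0,"ay":0,"az":0,"grip":0},{"dx":-0.22,"dy":0.22,"dz":0,"ax":0,"ay":0,"az":0,"grip":0},{"dx":-0.33,"dy":0.34,"dz":0,"ax":0,"ay":0,"az":0,"grip":0},{"dx":-0.44,"dy":0.45,"dz":0,"ax":0,"ay":0,"az":0,"grip":0},{"dx":-0.528,"dy":0.54,"dz":0,"ax":0,"ay":0,"az":0,"grip":0}]'|sed -n 1,2p
python3 -m jog '[{"dx":0,"dy":0,"dz":0,"ax":0,"ay":0,"az":0,"grip":0},{"dx":0,"dy":0,"dz":0,"ax":0,"ay":0,"az":0,"grip":0},{"dx":0,"dy":0,"dz":0,"ax":0,"ay":0,"az":0,"grip":0}]'|sed -n 1,2p
python3 - <<'E'
from h import *
wsnap(8);print(wpix(8,(.567,-.093,.018)),wpix(8,(.567,-.093,.044)))
E
```

```text
clock: 15.28
position: [0.4348, -0.2278, 0.0299]
ee_rot: [-0.0, 0.0, 1.0, 0.0]
contact_force: [0.4, 0.2, 0.5]
width: 0.0426
gripper_force: 0.0
clock: 15.7
position: [0.4359, -0.2286, 0.1324]
clock: 16.12
position: [0.5679, -0.0906, 0.1293]
clock: 16.37
position: [0.5656, -0.0928, 0.1291]
16.3667 [ 0.5656 -0.0928  0.1291] [-1.4e-03 -4.0e-04  1.0e+00  1.0e-04] [[325.2, 0.0, 284.5], [0.0, 325.2, 206.7], [0.0, 0.0, 1.0]] [[-0.001, -0.961, -0.278, 0.069], [1.0, -0.001, 0.001, -0.001], [-0.001, -0.278, 0.961, -0.142], [0.0, 0.0, 0.0, 1.0]]
[284.68335338 203.50287182] [284.75782741 212.94826167]
```

View pics/w8.png

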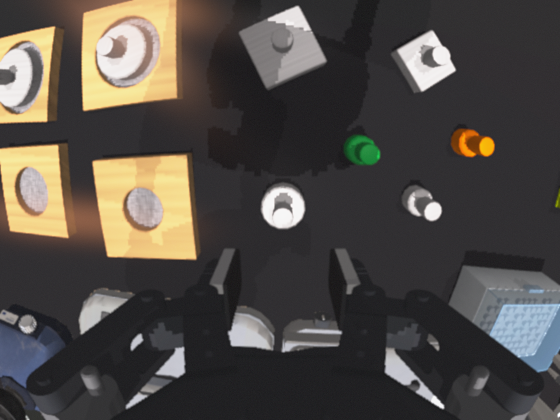

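w36's disc is at (283,206), about 2 mm from the prediction, and w48 and w60 stand in their wells at (127,52) and (18,75). I'll correct, grip and lift.

```bash
python3 -m jog '[{"dx":-0.012,"dy":-0.005,"dz":0.12,"ax":0,"ay":0,"az":0,"grip":0},{"dx":-0.012,"dy":-0.005,"dz":0.26,"ax":0,"ay":0,"az":0,"grip":0},{"dx":-0.012,"dy":-0.005,"dz":0.36,"ax":0,"ay":0,"az":0,"grip":0},{"dx":-0.012,"dy":-0.005,"dz":0.41,"ax":0,"ay":0,"az":0,"grip":0},{"dx":-0.012,"dy":-0.005,"dz":0.42,"ax":0,"ay":0,"az":0,"grip":0}]'|sed -n 1,4p
python3 -m jog '[{"dx":0,"dy":0,"dz":0,"ax":0,"ay":0,"az":0,"grip":0},{"dx":0,"dy":0,"dz":0,"ax":0,"ay":0,"az":0,"grip":0},{"dx":0,"dy":0,"dz":0,"ax":0,"ay":0,"az":0,"grip":-1},{"dx":0,"dy":0,"dz":0,"ax":0,"ay":0,"az":0,"grip":-1},{"dx":0,"dy":0,"dz":0,"ax":0,"ay":0,"az":0,"grip":-1}]'
python3 -m jog '[{"dx":0,"dy":0,"dz":0,"ax":0,"ay":0,"az":0,"grip":-1},{"dx":0,"dy":0,"dz":0,"ax":0,"ay":0,"az":0,"grip":-1},{"dx":0,"dy":0,"dz":0,"ax":0,"ay":0,"az":0,"grip":-1}]'
python3 -m jog '[{"dx":0,"dy":0,"dz":-0.06,"ax":0,"ay":0,"az":0,"grip":-1},{"dx":0,"dy":0,"dz":-0.16,"ax":0,"ay":0,"az":0,"grip":-1},{"dx":0,"dy":0,"dz":-0.28,"ax":0,"ay":0,"az":0,"grip":-1},{"dx":0,"dy":0,"dz":-0.38,"ax":0,"ay":0,"az":0,"grip":-1},{"dx":0,"dy":0,"dz":-0.4,"ax":0,"ay":0,"az":0,"grip":-1}]'
python3 -m jog '[{"dx":0,"dy":0,"dz":0,"ax":0,"ay":0,"az":0,"grip":-1},{"dx":0,"dy":0,"dz":0,"ax":0,"ay":0,"az":0,"grip":-1}]'
```

```text
clock: 16.83
position: [0.5662, -0.0947, 0.0223]
ee_rot: [-0.003, 0.001, 1.0, 0.001]
contact_force: [-0.5, 0.1, 0.9]
clock: 17.25
position: [0.5706, -0.0944, 0.0268]
ee_rot: [0.001, 0.0, 1.0, -0.0]
contact_force: [-0.7, -0.5, 4.4]
width: 0.0137
gripper_force: 58.5
clock: 17.5
position: [0.5706, -0.0944, 0.0268]
ee_rot: [0.001, -0.0, 1.0, -0.0]
contact_force: [-1.3, -0.4, 5.6]
width: 0.0136
gripper_force: 58.6
clock: 17.92
position: [0.5724, -0.0946, 0.1298]
ee_rot: [0.004, -0.0, 1.0, -0.001]
contact_force: [0.0, -1.2, -2.1]
width: 0.0134
gripper_force: 58.5
clock: 18.08
position: [0.569, -0.0937, 0.1245]
ee_rot: [-0.001, -0.0, 1.0, 0.0]
contact_force: [0.2, 0.3, -2.1]
width: 0.0134
gripper_force: 58.5
```

```bash
python3 -m jog '[{"dx":0.03,"dy":-0.12,"dz":0,"ax":0,"ay":0,"az":0,"grip":-1},{"dx":0.03,"dy":-0.24,"dz":0,"ax":0,"ay":0,"az":0,"grip":-1},{"dx":0.03,"dy":-0.38,"dz":0,"ax":0,"ay":0,"az":0,"grip":-1},{"dx":0.03,"dy":-0.52,"dz":0,"ax":0,"ay":0,"az":0,"grip":-1}]'|sed -n 1,2p
python3 -m jog '[{"dx":0.03,"dy":-0.14,"dz":0,"ax":0,"ay":0,"az":0,"grip":-1},{"dx":0.03,"dy":-0.28,"dz":0,"ax":0,"ay":0,"az":0,"grip":-1},{"dx":0.03,"dy":-0.4,"dz":0,"ax":0,"ay":0,"az":0,"grip":-1},{"dx":0.03,"dy":-0.48,"dz":0,"ax":0,"ay":0,"az":0,"grip":-1},{"dx":0.03,"dy":-0.52,"dz":0,"ax":0,"ay":0,"az":0,"grip":-1}]'|sed -n 1,2p
python3 -m jog '[{"dx":0,"dy":0,"dz":0,"ax":0,"ay":0,"az":0,"grip":-1},{"dx":0,"dy":0,"dz":0,"ax":0,"ay":0,"az":0,"grip":-1},{"dx":0,"dy":0,"dz":0,"ax":0,"ay":0,"az":0,"grip":-1}]'
python3 - <<'E'
from h import *
wsnap(9);print([wpix(9,(x,y,.016)).round() for x,y in((.554,-.3535),(.528,-.3535),(.554,-.3275),(.554,-.3795))])
E
```

```text
clock: 18.42
position: [0.5606, -0.2241, 0.1227]
clock: 18.83
position: [0.5533, -0.3566, 0.1222]
clock: 19.08
position: [0.5542, -0.3519, 0.1242]
ee_rot: [-0.001, -0.0, 1.0, 0.001]
contact_force: [-0.4, -0.0, -2.1]
width: 0.0137
gripper_force: 58.7
19.0833 [ 0.5542 -0.3519  0.1242] [-9.0e-04 -4.0e-04  1.0e+00  1.4e-03] [[325.2, 0.0, 284.5], [0.0, 325.2, 206.7], [0.0, 0.0, 1.0]] [[-0.001, -0.961, -0.278, 0.069], [1.0, -0.001, 0.001, -0.001], [-0.001, -0.278, 0.961, -0.142], [0.0, 0.0, 0.0, 1.0]]
[array([283., 202.]), array([283., 170.]), array([315., 202.]), array([250., 202.])]
```

View pics/w9.png

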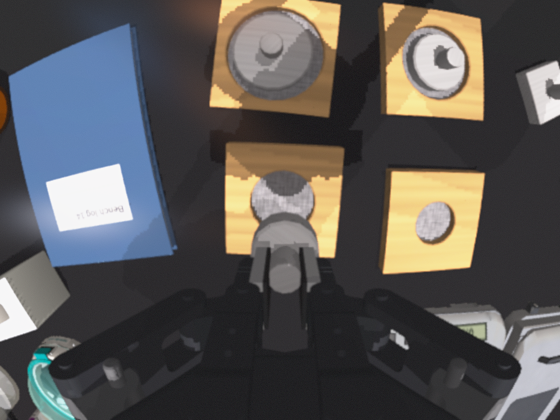

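The well spans columns 250–315 with its near rim at row 170, as predicted. b40's felt is centred at (434,221). Lowering.

```bash
python3 -m jog '[{"dx":0,"dy":-0.004,"dz":0.08,"ax":0,"ay":0,"az":0,"grip":-1},{"dx":0,"dy":-0.004,"dz":0.19,"ax":0,"ay":0,"az":0,"grip":-1},{"dx":0,"dy":-0.004,"dz":0.28,"ax":0,"ay":0,"az":0,"grip":-1},{"dx":0,"dy":-0.004,"dz":0.335,"ax":0,"ay":0,"az":0,"grip":-1},{"dx":0,"dy":-0.004,"dz":0.355,"ax":0,"ay":0,"az":0,"grip":-1}]'|sed -n 1,4p
python3 -m jog '[{"dx":0,"dy":0,"dz":0,"ax":0,"ay":0,"az":0,"grip":-1},{"dx":0,"dy":0,"dz":0.004,"ax":0,"ay":0,"az":0,"grip":-1},{"dx":0,"dy":0,"dz":0.006,"ax":0,"ay":0,"az":0,"grip":-1},{"dx":0,"dy":0,"dz":0.006,"ax":0,"ay":0,"az":0,"grip":-1}]'|sed -n 1,4p
python3 -m jog '[{"dx":0,"dy":0,"dz":0.003,"ax":0,"ay":0,"az":0,"grip":-1},{"dx":0,"dy":0,"dz":0.006,"ax":0,"ay":0,"az":0,"grip":-1},{"dx":0,"dy":0,"dz":0.006,"ax":0,"ay":0,"az":0,"grip":-1},{"dx":0,"dy":0,"dz":0.006,"ax":0,"ay":0,"az":0,"grip":-1}]'|sed -n 1,4p
python3 -c "
from h import *
print(wplane(9,(434,221),.009))"
```

```text
clock: 19.55
position: [0.5533, -0.352, 0.0339]
ee_rot: [-0.002, -0.001, 1.0, 0.002]
contact_force: [0.1, 0.1, -2.3]
clock: 19.88
position: [0.5555, -0.3553, 0.0363]
ee_rot: [0.001, -0.0, 1.0, -0.001]
contact_force: [-0.4, -0.2, -2.4]
clock: 20.22
position: [0.5547, -0.3551, 0.0336]
ee_rot: [0.0, 0.0, 1.0, -0.0]
contact_force: [0.5, 0.4, -1.3]
[ 0.57314953 -0.2171131   0.009     ]
```

```bash
python3 -m jog '[{"dx":0,"dy":0,"dz":0.003,"ax":0,"ay":0,"az":0,"grip":-1},{"dx":0,"dy":0,"dz":0.006,"ax":0,"ay":0,"az":0,"grip":-1},{"dx":0,"dy":0,"dz":0.006,"ax":0,"ay":0,"az":0,"grip":-1},{"dx":0,"dy":0,"dz":0.006,"ax":0,"ay":0,"az":0,"grip":-1}]'|sed -n 1,4p
python3 -m jog '[{"dx":0,"dy":0,"dz":0.003,"ax":0,"ay":0,"az":0,"grip":-1},{"dx":0,"dy":0,"dz":0.006,"ax":0,"ay":0,"az":0,"grip":-1},{"dx":0,"dy":0,"dz":0.006,"ax":0,"ay":0,"az":0,"grip":-1},{"dx":0,"dy":0,"dz":0.006,"ax":0,"ay":0,"az":0,"grip":-1}]'|sed -n 1,4p
```

```text
clock: 20.55
position: [0.5548, -0.3552, 0.0329]
ee_rot: [0.0, 0.0, 1.0, -0.0]
contact_force: [-1.9, 1.4, 5.0]
clock: 20.88
position: [0.5548, -0.3552, 0.0328]
ee_rot: [0.0, 0.0, 1.0, -0.0]
contact_force: [-2.8, 1.7, 12.3]
```

```bash
python3 -m jog '[{"dx":0,"dy":0,"dz":-0.006,"ax":0,"ay":0,"az":0,"grip":-1},{"dx":0,"dy":0,"dz":-0.006,"ax":0,"ay":0,"az":0,"grip":0},{"dx":0,"dy":0,"dz":-0.006,"ax":0,"ay":0,"az":0,"grip":0},{"dx":0,"dy":0,"dz":-0.006,"ax":0,"ay":0,"az":0,"grip":0},{"dx":0,"dy":0,"dz":-0.006,"ax":0,"ay":0,"az":0,"grip":0}]'
python3 -m jog '[{"dx":0,"dy":0,"dz":-0.06,"ax":0,"ay":0,"az":0,"grip":0},{"dx":0,"dy":0,"dz":-0.16,"ax":0,"ay":0,"az":0,"grip":0},{"dx":0,"dy":0,"dz":-0.3,"ax":0,"ay":0,"az":0,"grip":0},{"dx":0,"dy":0,"dz":-0.36,"ax":0,"ay":0,"az":0,"grip":0},{"dx":0,"dy":0,"dz":-0.4,"ax":0,"ay":0,"az":0,"grip":0}]'|sed -n 1,2p
python3 -m jog '[{"dx":-0.02,"dy":0.15,"dz":0,"ax":0,"ay":0,"az":0,"grip":0},{"dx":-0.02,"dy":0.3,"dz":0,"ax":0,"ay":0,"az":0,"grip":0},{"dx":-0.02,"dy":0.46,"dz":0,"ax":0,"ay":0,"az":0,"grip":0},{"dx":-0.02,"dy":0.61,"dz":0,"ax":0,"ay":0,"az":0,"grip":0},{"dx":-0.02,"dy":0.76,"dz":0,"ax":0,"ay":0,"az":0,"grip":0}]'|sed -n 1,2p
python3 -m jog '[{"dx":-0.02,"dy":0.16,"dz":0,"ax":0,"ay":0,"az":0,"grip":0},{"dx":-0.02,"dy":0.32,"dz":0,"ax":0,"ay":0,"az":0,"grip":0},{"dx":-0.02,"dy":0.48,"dz":0,"ax":0,"ay":0,"az":0,"grip":0},{"dx":-0.02,"dy":0.63,"dz":0,"ax":0,"ay":0,"az":0,"grip":0},{"dx":-0.02,"dy":0.76,"dz":0,"ax":0,"ay":0,"az":0,"grip":0}]'|sed -n 1,2p
python3 -m jog '[{"dx":0,"dy":0,"dz":0,"ax":0,"ay":0,"az":0,"grip":0},{"dx":0,"dy":0,"dz":0,"ax":0,"ay":0,"az":0,"grip":0},{"dx":0,"dy":0,"dz":0,"ax":0,"ay":0,"az":0,"grip":0}]'|sed -n 1,2p
python3 - <<'E'
from h import *
wsnap(10);print(wpix(10,(.5645,.0245,.018)),wpix(10,(.5645,.0245,.044)))
im=cv2.imread("pics/w10.png");m=cv2.inRange(cv2.cvtColor(im,cv2.COLOR_BGR2HSV),(0,0,90),(180,60,255))[165:245,242:330]
k,l,st,c=cv2.connectedComponentsWithStats(m)
for i in range(1,k):
    if st[i,4]>80: print(st[i]+[242,165,0,0,0],c[i]+[242,165],wplane(10,c[i]+[242,165],.025))
E
```

```text
clock: 21.3
position: [0.5547, -0.355, 0.0315]
ee_rot: [-0.0, 0.0, 1.0, 0.0]
contact_force: [0.4, -0.1, -0.4]
width: 0.0426
gripper_force: 0.0
clock: 21.72
position: [0.5559, -0.3559, 0.1346]
clock: 22.13
position: [0.5587, -0.1631, 0.1309]
clock: 22.55
position: [0.5636, 0.0275, 0.131]
clock: 22.8
position: [0.5643, 0.0246, 0.1313]
22.8 [0.5643 0.0246 0.1313] [-6.e-04 -4.e-04  1.e+00 -3.e-04] [[325.2, 0.0, 284.5], [0.0, 325.2, 206.7], [0.0, 0.0, 1.0]] [[-0.001, -0.961, -0.278, 0.069], [1.0, -0.001, 0.001, -0.001], [-0.001, -0.278, 0.961, -0.142], [0.0, 0.0, 0.0, 1.0]]
[284.90915271 201.06135879] [284.97790821 210.24062434]
[269 185  31  38 853] [284.19460727 203.22508792] [0.56439089 0.02391946 0.025     ]
```

```bash
python3 -m jog '[{"dx":0,"dy":-0.001,"dz":0.12,"ax":0,"ay":0,"az":0,"grip":0},{"dx":0,"dy":-0.001,"dz":0.26,"ax":0,"ay":0,"az":0,"grip":0},{"dx":0,"dy":-0.001,"dz":0.36,"ax":0,"ay":0,"az":0,"grip":0},{"dx":0,"dy":-0.001,"dz":0.41,"ax":0,"ay":0,"az":0,"grip":0},{"dx":0,"dy":-0.001,"dz":0.43,"ax":0,"ay":0,"az":0,"grip":0}]'|sed -n 1,4p
python3 -m jog '[{"dx":0,"dy":0,"dz":0,"ax":0,"ay":0,"az":0,"grip":0},{"dx":0,"dy":0,"dz":0,"ax":0,"ay":0,"az":0,"grip":0},{"dx":0,"dy":0,"dz":0,"ax":0,"ay":0,"az":0,"grip":-1},{"dx":0,"dy":0,"dz":0,"ax":0,"ay":0,"az":0,"grip":-1},{"dx":0,"dy":0,"dz":0,"ax":0,"ay":0,"az":0,"grip":-1}]' 50
python3 -m jog '[{"dx":0,"dy":0,"dz":0,"ax":0,"ay":0,"az":0,"grip":-1},{"dx":0,"dy":0,"dz":0,"ax":0,"ay":0,"az":0,"grip":-1},{"dx":0,"dy":0,"dz":0,"ax":0,"ay":0,"az":0,"grip":-1}]'
python3 -m jog '[{"dx":0,"dy":0,"dz":-0.06,"ax":0,"ay":0,"az":0,"grip":-1},{"dx":0,"dy":0,"dz":-0.16,"ax":0,"ay":0,"az":0,"grip":-1},{"dx":0,"dy":0,"dz":-0.28,"ax":0,"ay":0,"az":0,"grip":-1},{"dx":0,"dy":0,"dz":-0.38,"ax":0,"ay":0,"az":0,"grip":-1},{"dx":0,"dy":0,"dz":-0.4,"ax":0,"ay":0,"az":0,"grip":-1}]'|sed -n 1,4p
python3 -m jog '[{"dx":0,"dy":0,"dz":0,"ax":0,"ay":0,"az":0,"grip":-1},{"dx":0,"dy":0,"dz":0,"ax":0,"ay":0,"az":0,"grip":-1}]'
```

```text
clock: 23.27
position: [0.5628, 0.023, 0.0217]
ee_rot: [-0.003, 0.001, 1.0, 0.0]
contact_force: [-0.5, -0.5, 0.6]
clock: 23.68
position: [0.5658, 0.0244, 0.0259]
ee_rot: [0.001, -0.0, 1.0, -0.0]
contact_force: [-0.4, 0.2, 3.0]
width: 0.0143
gripper_force: 48.7
clock: 23.93
position: [0.5658, 0.0244, 0.0259]
ee_rot: [0.001, -0.0, 1.0, -0.0]
contact_force: [-0.3, -0.8, 6.3]
width: 0.0134
gripper_force: 48.9
clock: 24.35
position: [0.5674, 0.0248, 0.129]
ee_rot: [0.004, -0.0, 1.0, -0.0]
contact_force: [1.2, 0.6, -1.0]
clock: 24.52
position: [0.5639, 0.0249, 0.1238]
ee_rot: [-0.001, -0.0, 1.0, 0.0]
contact_force: [0.0, -0.5, -1.2]
width: 0.014
gripper_force: 48.8
```

```bash
python3 -m jog '[{"dx":-0.014,"dy":-0.12,"dz":0,"ax":0,"ay":0,"az":0,"grip":-1},{"dx":-0.014,"dy":-0.24,"dz":0,"ax":0,"ay":0,"az":0,"grip":-1},{"dx":-0.014,"dy":-0.37,"dz":0,"ax":0,"ay":0,"az":0,"grip":-1},{"dx":-0.014,"dy":-0.485,"dz":0,"ax":0,"ay":0,"az":0,"grip":-1}]'|sed -n 1,2p
python3 -m jog '[{"dx":-0.014,"dy":-0.13,"dz":0,"ax":0,"ay":0,"az":0,"grip":-1},{"dx":-0.014,"dy":-0.26,"dz":0,"ax":0,"ay":0,"az":0,"grip":-1},{"dx":-0.014,"dy":-0.38,"dz":0,"ax":0,"ay":0,"az":0,"grip":-1},{"dx":-0.014,"dy":-0.45,"dz":0,"ax":0,"ay":0,"az":0,"grip":-1},{"dx":-0.014,"dy":-0.485,"dz":0,"ax":0,"ay":0,"az":0,"grip":-1}]'|sed -n 1,2p
python3 -m jog '[{"dx":0,"dy":0,"dz":0,"ax":0,"ay":0,"az":0,"grip":-1},{"dx":0,"dy":0,"dz":0,"ax":0,"ay":0,"az":0,"grip":-1},{"dx":0,"dy":0,"dz":0,"ax":0,"ay":0,"az":0,"grip":-1}]'
python3 - <<'E'
from h import *
wsnap(11);print([wpix(11,(x,y,.016)).round() for x,y in((.572,-.2175),(.552,-.2175),(.572,-.1975),(.572,-.2375))])
E
```

```text
clock: 24.85
position: [0.5666, -0.0975, 0.122]
clock: 25.27
position: [0.5704, -0.22, 0.1218]
clock: 25.52
position: [0.5711, -0.2161, 0.1236]
ee_rot: [-0.001, -0.0, 1.0, 0.001]
contact_force: [0.3, 0.1, -1.3]
width: 0.0136
gripper_force: 48.9
25.5167 [ 0.5711 -0.2161  0.1236] [-9.e-04 -4.e-04  1.e+00  1.e-03] [[325.2, 0.0, 284.5], [0.0, 325.2, 206.7], [0.0, 0.0, 1.0]] [[-0.001, -0.961, -0.278, 0.069], [1.0, -0.001, 0.001, -0.001], [-0.001, -0.278, 0.961, -0.142], [0.0, 0.0, 0.0, 1.0]]
[array([283., 204.]), array([283., 179.]), array([308., 204.]), array([258., 204.])]
```

View pics/w11.png

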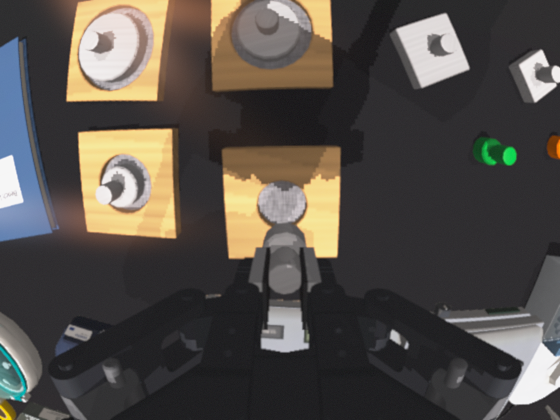

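The well spans columns 257–307 with its near rim at row 180. The other three weights sit in their wells. Lowering the last one.

```bash
python3 -m jog '[{"dx":-0.004,"dy":-0.006,"dz":0.08,"ax":0,"ay":0,"az":0,"grip":-1},{"dx":-0.004,"dy":-0.006,"dz":0.19,"ax":0,"ay":0,"az":0,"grip":-1},{"dx":-0.004,"dy":-0.006,"dz":0.28,"ax":0,"ay":0,"az":0,"grip":-1},{"dx":-0.004,"dy":-0.006,"dz":0.335,"ax":0,"ay":0,"az":0,"grip":-1},{"dx":-0.004,"dy":-0.006,"dz":0.357,"ax":0,"ay":0,"az":0,"grip":-1}]'|sed -n 1,4p
python3 -m jog '[{"dx":0,"dy":0,"dz":0,"ax":0,"ay":0,"az":0,"grip":-1},{"dx":0,"dy":0,"dz":0.004,"ax":0,"ay":0,"az":0,"grip":-1},{"dx":0,"dy":0,"dz":0.006,"ax":0,"ay":0,"az":0,"grip":-1},{"dx":0,"dy":0,"dz":0.006,"ax":0,"ay":0,"az":0,"grip":-1}]'|sed -n 1,4p
python3 -m jog '[{"dx":0,"dy":0,"dz":0.003,"ax":0,"ay":0,"az":0,"grip":-1},{"dx":0,"dy":0,"dz":0.006,"ax":0,"ay":0,"az":0,"grip":-1},{"dx":0,"dy":0,"dz":0.006,"ax":0,"ay":0,"az":0,"grip":-1},{"dx":0,"dy":0,"dz":0.006,"ax":0,"ay":0,"az":0,"grip":-1}]'|sed -n 1,4p
```

```text
clock: 25.98
position: [0.5711, -0.2169, 0.0328]
ee_rot: [-0.002, -0.001, 1.0, 0.001]
contact_force: [-0.2, 0.8, -1.9]
clock: 26.32
position: [0.5736, -0.2195, 0.0349]
ee_rot: [0.001, -0.0, 1.0, -0.0]
contact_force: [0.0, -0.5, -0.7]
clock: 26.65
position: [0.5727, -0.2194, 0.0324]
ee_rot: [0.0, 0.0, 1.0, -0.0]
contact_force: [0.2, 1.1, -0.0]
```

```bash
python3 -m jog '[{"dx":0,"dy":0,"dz":0.003,"ax":0,"ay":0,"az":0,"grip":-1},{"dx":0,"dy":0,"dz":0.006,"ax":0,"ay":0,"az":0,"grip":-1},{"dx":0,"dy":0,"dz":0.006,"ax":0,"ay":0,"az":0,"grip":-1},{"dx":0,"dy":0,"dz":0.006,"ax":0,"ay":0,"az":0,"grip":-1}]'|sed -n 1,4p
python3 -m jog '[{"dx":0,"dy":0,"dz":0.002,"ax":0,"ay":0,"az":0,"grip":-1},{"dx":0,"dy":0,"dz":0.003,"ax":0,"ay":0,"az":0,"grip":-1},{"dx":0,"dy":0,"dz":0.003,"ax":0,"ay":0,"az":0,"grip":-1}]'|sed -n 1,4p
```

```text
clock: 26.98
position: [0.5729, -0.2194, 0.0319]
ee_rot: [0.0, -0.0, 1.0, -0.0]
contact_force: [-1.5, 0.3, 5.6]
clock: 27.23
position: [0.573, -0.2194, 0.0319]
ee_rot: [0.001, 0.0, 1.0, -0.0]
contact_force: [-1.7, 1.0, 10.1]
```

Touched at 0.0319, as expected. I'll release, rise and check.

```bash
python3 -m jog '[{"dx":0,"dy":0,"dz":-0.005,"ax":0,"ay":0,"az":0,"grip":-1},{"dx":0,"dy":0,"dz":-0.005,"ax":0,"ay":0,"az":0,"grip":0},{"dx":0,"dy":0,"dz":-0.005,"ax":0,"ay":0,"az":0,"grip":0},{"dx":0,"dy":0,"dz":-0.005,"ax":0,"ay":0,"az":0,"grip":0},{"dx":0,"dy":0,"dz":-0.005,"ax":0,"ay":0,"az":0,"grip":0}]'
python3 -m jog '[{"dx":0,"dy":0,"dz":-0.06,"ax":0,"ay":0,"az":0,"grip":0},{"dx":0,"dy":0,"dz":-0.16,"ax":0,"ay":0,"az":0,"grip":0},{"dx":0,"dy":0,"dz":-0.3,"ax":0,"ay":0,"az":0,"grip":0},{"dx":0,"dy":0,"dz":-0.4,"ax":0,"ay":0,"az":0,"grip":0},{"dx":0,"dy":0,"dz":-0.5,"ax":0,"ay":0,"az":0,"grip":0}]'|sed -n 1,2p
python3 -m jog '[{"dx":0,"dy":0,"dz":0,"ax":0,"ay":0,"az":0,"grip":0},{"dx":0,"dy":0,"dz":0,"ax":0,"ay":0,"az":0,"grip":0},{"dx":0,"dy":0,"dz":0,"ax":0,"ay":0,"az":0,"grip":0}]'|sed -n 1,4p
python3 - <<'E'
from h import *
wsnap(12)
E
```

```text
clock: 27.65
position: [0.5726, -0.2192, 0.0309]
ee_rot: [-0.0, 0.0, 1.0, 0.0]
contact_force: [0.7, 0.3, 0.1]
width: 0.0425
gripper_force: 0.0
clock: 28.07
position: [0.5728, -0.2193, 0.1576]
clock: 28.32
position: [0.5721, -0.219, 0.1555]
ee_rot: [-0.001, 0.0, 1.0, 0.0]
contact_force: [-0.7, 0.1, 0.6]
28.3167 [ 0.5721 -0.219   0.1555] [-6.e-04  0.e+00  1.e+00  4.e-04] [[325.2, 0.0, 284.5], [0.0, 325.2, 206.7], [0.0, 0.0, 1.0]] [[-0.001, -0.961, -0.278, 0.069], [1.0, -0.001, 0.001, -0.001], [-0.001, -0.278, 0.961, -0.142], [0.0, 0.0, 0.0, 1.0]]
```

View pics/w12.png

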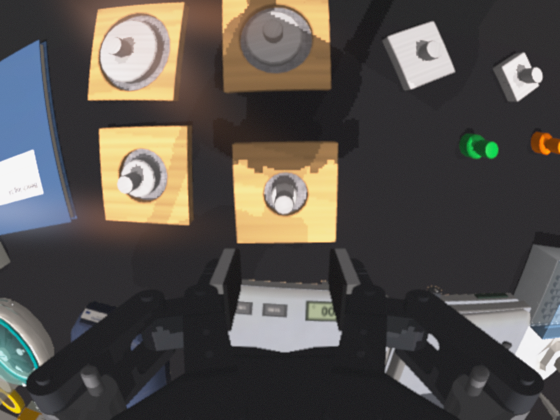

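The view shows all four weights upright in their wells, at (285,195), (138,175), (276,38) and (135,50), and the square weights standing where they were. Handing in.

```bash
python3 -c "
from rig import manip;print(manip.sign_off())"
```

```text
the job is handed in; nothing more can be done
None
```

All four round weights were set down upright in their matching wells, the square weights were left untouched, and the job was handed in at about 28 s; no verdict was returned.

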